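Scrape the lodged offcuts out of a slotted fixture plate

TASK

Take the orange-handled scraper from its holster and, reaching in under the yellow clamp bar, push the copper and the brass offcut along their T-slots and out of the open ends into the blue catch tray. Move the offcuts only with the scraper, never with the gripper, leave everything else on the bench where it stands, and finally stand the scraper back in its green holster and let go of it.

Things in the scene. Friction and masses are not known exactly. Their poses are not given: they have to be found in the camera images.
- plate: fixed steel plate 270 (own x) x 150 (own y) x 50 mm tall, origin at the centre of its underside on the bench, z up. Two T-slots run along x, centred on y = +33 and -33 mm, open at x = +135, closed at x = -123 mm by a blue block as high as the plate. Slot: floor z = 18 mm, 44 mm wide up to z = 36, then a neck 22 mm wide up to the top at z = 50 mm. Tray and clamp bar are fixed to it.
- slot_a_mouth (a point): centre of the slot floor at the open end of the slot at plate y = +33 mm (plate x = 135, z = 18 mm); axes as the plate's
- slot_b_mouth (a point): the same for the slot at plate y = -33 mm
- clamp_bar (a point): centre of the underside of the yellow clamp bar that crosses above both slots at z = 130 mm: 25 mm along plate x (x = 85 to 110), 156 mm along y, 16 mm thick, nuts to z = 154 mm, on two 16 mm posts at plate y = +66 and -66 mm. A scraper leaning back from the open end by 35 to 45 degrees reaches through beneath it
- tray_in (a point): centre of the blue catch tray's inner floor (plate x = 195, z = 4 mm). The tray runs from the slots' open ends at x = 135 to 250 mm, 140 mm wide inside, walls 45 mm tall and 5 mm thick, no wall towards the plate
- scraper: loose scraper, 0.30 kg, 200 mm long, straight: square steel shank 14 x 14 mm from z = 0 to 120 mm, then square orange handle 30 x 30 mm from z = 120 to 200 mm; origin at the centre of the tip's end face, own z along the shank towards the handle, handle faces square to own x and y. It starts upright in the holster, tip on its floor.
- holster: fixed green holster on a 90 x 90 x 8 mm foot, origin at the centre of the foot's underside; an upright square pocket 26 x 26 mm inside, 40 x 40 mm outside, sides along own x and y, floor at z = 8 mm, rim at z = 85 mm
- scrap_copper: loose copper offcut of T-section lodged in one of the slots, about 0.2 to 0.4 kg, 64 mm long along own x (which lies along the slot); foot 38 mm wide and 14 mm tall, rib on it 16 mm wide up to z = 28 mm (both full length); origin at the centre of its underside. It cannot be lifted out through the neck.
- scrap_brass: loose brass offcut, same shape and sizes, lodged in the other slot
- rotor: fixed bystander: motor armature standing on a brass foot, 76 mm across, 130 mm tall, origin at the centre of its foot
- spray_can: loose bystander: white and red can, 56 mm across, 170 mm tall, origin at the centre of its foot, z up; it stands 95 to 105 mm from the holster's axis
- oil_bottle: loose bystander: yellow bottle with red cap, 68 mm across, 150 mm tall, origin at the centre of its foot
- bearing: loose bystander: steel ring lying flat, 90 mm outside, 60 mm inside, 22 mm tall, origin at its underside
- gear: loose bystander: steel gear lying flat, about 94 mm across the teeth, hub 30 mm tall, origin at its underside
- tin: loose bystander: open aluminium tin, 90 mm across, 100 mm tall, origin at the centre of its foot
- wrench: loose bystander: wrench 180 mm long lying along its own x
Things that resemble listed ones, but are neither listed nor needed, are in the scene too. Leave any white look-alike of the scraper alone. What is shaped like the scrap_copper but pink is not meant.

How it is judged:
By the outcome, as a careful person would: the job done as asked, in the order asked, and still so for the second after the job is handed in, with the robot touching nothing.
It also fails if it takes over 72 s, if anything falls off the work surface, if the arm or the gripper's body presses on something with over 40 N, if the wrist force passes 120 N, or if a joint passes its speed limit or range.

ROBOT

A 7-joint arm with a two-finger parallel gripper is mounted at the origin on the work surface. World frame = base frame: x ahead of the robot, y to its left, z up, the work surface at z = 0. Lengths are in m, angles in degrees, forces in N, time in s.
With the tool pointing down it reaches from about 0.425 to 1.025 m from the base axis. Payload 9.4 kg.
Tool frame: the origin (TCP) lies midway between the tips of the shut fingers; the grasp point (between the pads) lies robot.tcp_to_grasp behind it (robot.tcp_to_grasp is the distance from the TCP to the grasp point, in m); x points along the fingers, y is the direction in which the jaws open and shut, and the axes are right-handed (so a half turn about x gives the same grasp; the last joint's range is limited). The gripper opens to 85 mm and grips with 20 to 120 N. Pads are 22 mm wide; open, the fingers measure 114 mm over their backs; the gripper's body (76 mm by 85 mm) begins 54 mm behind the grasp point. The pads swing forward as they close: fully open they stand 13 mm farther back than shut.
Start: joints at [58.975, 34.337, -0.143, 91.639, 0.103, 54.024, -4.572], TCP at [0.325, -0.648, 0.231] pointing down, gripper open.
Joint ranges: [-147.43, 147.43], [-19.82, 112.94], [-74.19, 73.91], [6.32, 146.72], [-59.91, 239.91], [6.04, 106.73], [-150.56, 150.56]. Speed limits (degrees/s): [127.2, 127.2, 172.46, 172.46, 180, 180, 180].

INTERFACE

Orientations are given as a 3x3 rotation matrix whose columns are the frame's x, y, z axes.
In Python, from station import observe, viewer, job, nets, robot gives the robot as it stands. The module is installed in compiled form; this text tells all that it offers.
- The arm moves only by the tool jog_arm, never from a script. Its argument "plan" is a list of rows, each a list of 2 entries, a list of its own where there are three numbers: the shift along the tool's x, y, z in cm, then the turn about the tool's x in degrees. In form: [[[x, y, z], roll], ...]. A call has 1 to 20 rows; each row is the pose to reach, as a shift and turn from the pose commanded when the call began, along the tool's axes at that moment; what a row does not reach only later rows make up. A row lasts 1/10 s, in which the tool goes at most 50 mm and 8.59 degrees, less where a joint would pass 70% of its speed; a pose out of reach is approached as far as the arm can. A call with a gripper value outside its range is refused whole. "fingers" is the gripper's target within -1 to 1 (fully open at 1, half-way at 0, shut at -1), set as the call begins (left out, the last holds). The fingers move at their own pace and stop on an object; "grip_force" is the grip in N (left out, the last holds). Time passes only in rows, so rows that repeat a pose let the fingers close. It gives the time, the measured TCP pose, the force and the opening at its end, in the units of the state.
- observe(): the state, without advancing time (a new reading comes with each control period).
- viewer.capture(name): name is "side" or "top" or "wrist"; returns (picture, depth): 384x512x3 uint8, blue, green, red; 384x512 float32, m along the optical axis (not along the pixel's ray), 0 where there is no reading.
- viewer.camera_info(name): a dict with "mtx" (3x3 intrinsics, pixels), "position" and "attitude" of the camera in the world. Camera axes: x right, y down, z forward; pixel columns grow to the right and rows downward; lengths in m; the calibration is good to about 2 mm. A picture is of the moment at which its call begins: read the wrist's pose just before it. camera_info takes no time and is no camera call; for the wrist camera it gives the pose at the moment of the call.
- job.close_job(): hands the job in, once; it reports no verdict.
Trained networks look in the newest picture that a camera, given by its name, has taken for a name from the list of things; names that differ only in an ending like _2 or _b are one class to them, and where a whole thing is asked for, a point or a joint stands for the part that bears it (a point fixed in the world has none). Each returns a list of dicts, best first, with "conf" (0 to 1); they miss things now and then, are a little off and sometimes report something else, mostly with a low value. They report only what shows in the picture. A call takes as long as a camera call. They do not tell look-alikes from the thing itself.
- nets.regions_of(camera, query): "mask" (384x512 bool, what is visible of it) and "rect" ([left, top, right, bottom] in pixels, round what is visible of it).
The state is a dict: "clock": time; "joints": joint angles; "qd": joint speeds; "tau": joint torques, N m; "eef_pos": TCP position; "tool_rot": TCP orientation; "wrist_force": force on the tool from outside, world axes, zero at the start; "ft_torque": the same for the moment, N m; "grip_width": finger opening in m.
Only numpy, scipy, OpenCV 4.12 (cv2) and the standard library are available. Lean on these libraries where they do the work, as an engineer would, in place of code of your own. Each camera call takes 0.05 s, during which the arm holds its last target.

## Working session

There is one attempt and no reset: what is moved stays moved. The work goes in short steps, Python scripts to look and compute and a tool call to move; the robot and the scene stay as the last step left them, time stands still between calls to the robot, and variables do not carry over. Pictures are saved under pics/ and viewed, and the job is handed in when it is done.

Besides the shell and the picture viewer there is one more tool, called after ">>>" by a JSON object that holds its "op" and its "data", one argument or row to a line. jog_arm: Moves the arm, as the interface text tells. Its arguments: {"type":"object","properties":{"plan":{"type":"array","items":{"type":"array"}},"fingers":{"type":"number"},"grip_force":{"type":"number"}},"required":["plan"]}

```bash
mkdir -p pics; ls; cat > h.py <<'E'
import numpy as np, cv2
from station import observe, viewer, job, nets, robot
def cap(n,save=None):
    p,d=viewer.capture(n); i=viewer.camera_info(n)
    if save: cv2.imwrite('pics/%s.png'%save,p)
    np.savez('pics/%s.npz'%(save or n),p=p,d=d,K=i['mtx'],t=i['position'],R=i['attitude'])
    return p,d,i
def cloud(d,K,t,R):
    K=np.array(K);R=np.array(R);t=np.array(t)
    v,u=np.mgrid[:d.shape[0],:d.shape[1]]
    c=np.stack([(u-K[0,2])/K[0,0]*d,(v-K[1,2])/K[1,1]*d,d],-1)
    w=c@R.T+t; w[d==0]=np.nan
    return w
E
python3 - <<'E'
from h import *
s=observe(); print({k:np.round(v,3).tolist() for k,v in s.items()}, robot.tcp_to_grasp)
for n in ['top','side']:
    p,d,i=cap(n,n+'0'); print(n,i)
E
```

```text
pics
{'clock': 0.0, 'joints': [58.976, 34.386, -0.148, 91.681, 0.102, 54.024, -4.575], 'qd': [0.068, -0.042, 0.021, 0.019, -0.068, -0.086, -0.114], 'tau': [-0.0, -77.645, 1.564, -25.802, 0.012, 0.009, 0.0], 'eef_pos': [0.325, -0.648, 0.23], 'tool_rot': [[-0.001, 0.448, -0.894], [0.001, -0.894, -0.448], [-1.0, -0.002, 0.0]], 'wrist_force': [-0.877, 0.856, -0.09], 'ft_torque': [-0.042, -0.018, 0.027], 'grip_width': 0.086} 0.0187
top {'mtx': array([[403.5636696 ,   0.        , 257.10712973],
       [  0.        , 403.5636696 , 190.76377426],
       [  0.        ,   0.        ,   1.        ]]), 'position': array([0.39026338, 0.03440328, 1.30068525]), 'attitude': array([[ 0.0171478 , -0.99472887,  0.1010961 ],
       [-0.99979962, -0.01810347, -0.0085432 ],
       [ 0.01032836, -0.10092935, -0.99483998]])}
side {'mtx': array([[453.50342842,   0.        , 251.79213874],
       [  0.        , 453.50342842, 198.72156578],
       [  0.        ,   0.        ,   1.        ]]), 'position': array([0.30549422, 1.02726292, 1.15972053]), 'attitude': array([[-0.97683381, -0.13898586,  0.1627226 ],
       [-0.21321835,  0.69701117, -0.68462644],
       [-0.01826607, -0.7034617 , -0.71049841]])}
```

View pics/top0.png

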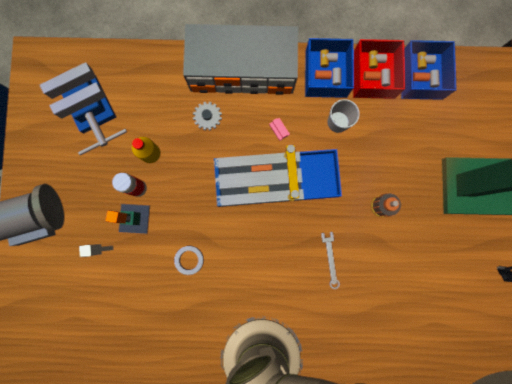

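View pics/side0.png

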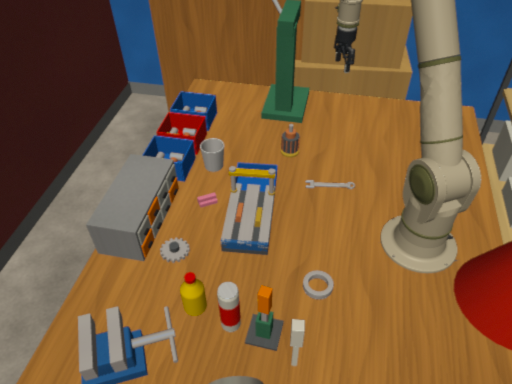

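```bash
python3 - <<'E'
from h import *
for n in ['top','side']:
    z=np.load('pics/%s0.npz'%n); w=cloud(z['d'],z['K'],z['t'],z['R'])
    viewer.capture(n)
    for q in ['plate','scraper','holster','scrap_copper','scrap_brass','spray_can','oil_bottle','bearing']:
        for r in nets.regions_of(n,q)[:3]:
            pts=w[r['mask']]; pts=pts[~np.isnan(pts[:,0])]
            print(n,q,round(r['conf'],2),np.round(r['rect']).astype(int).tolist(),np.round(np.median(pts,0),3),'lo',np.round(np.percentile(pts,2,axis=0),3),'hi',np.round(np.percentile(pts,98,axis=0),3))
print(observe()['clock'])
for n in ['top','side']:
    p=cv2.imread('pics/%s0.png'%n)
    c=p[135:280,70:360] if n=='top' else p[150:370,170:340]
    c=cv2.resize(c,None,fx=2.7,fy=2.7,interpolation=cv2.INTER_CUBIC); cv2.imwrite('pics/c_%s0.png'%n,c)
E
```

```text
top plate 0.95 [215, 144, 344, 208] [ 0.562 -0.05   0.048] lo [ 0.481 -0.231  0.001] hi [0.646 0.147 0.15 ]
top scraper 0.69 [110, 211, 132, 224] [0.426 0.406 0.206] lo [0.41  0.398 0.075] hi [0.439 0.428 0.212]
top scraper 0.53 [81, 243, 116, 258] [0.335 0.476 0.176] lo [0.321 0.468 0.002] hi [0.348 0.527 0.204]
top holster 0.57 [247, 184, 271, 192] [0.524 0.016 0.046] lo [ 0.514 -0.014  0.019] hi [0.538 0.049 0.053]
top scrap_copper 0.6 [270, 120, 290, 140] [ 0.723 -0.045  0.02 ] lo [ 0.696 -0.071  0.01 ] hi [ 0.751 -0.021  0.034]
top scrap_copper 0.54 [253, 162, 271, 171] [0.59  0.016 0.047] lo [ 0.576 -0.016  0.03 ] hi [0.601 0.041 0.053]
top scrap_copper 0.43 [324, 236, 344, 289] [ 0.318 -0.215  0.008] lo [ 0.231 -0.236  0.001] hi [ 0.387 -0.189  0.013]
top scrap_brass 0.63 [247, 182, 272, 192] [0.524 0.018 0.046] lo [ 0.515 -0.01   0.032] hi [0.538 0.046 0.053]
top spray_can 0.78 [114, 174, 146, 196] [0.52  0.391 0.162] lo [0.498 0.378 0.02 ] hi [0.548 0.427 0.175]
top spray_can 0.29 [175, 247, 202, 273] [0.299 0.236 0.023] lo [0.257 0.191 0.003] hi [0.342 0.275 0.029]
top oil_
[... 368 characters left out ...]
2] lo [0.41  0.404 0.084] hi [0.441 0.434 0.211]
side scraper 0.6 [288, 317, 308, 363] [0.333 0.493 0.163] lo [0.318 0.409 0.   ] hi [0.349 0.502 0.203]
side holster 0.77 [247, 312, 285, 352] [0.42  0.433 0.011] lo [0.383 0.374 0.002] hi [0.469 0.46  0.088]
side scrap_copper 0.54 [197, 191, 219, 208] [ 0.721 -0.038  0.018] lo [ 0.693 -0.063 -0.001] hi [ 0.753 -0.017  0.033]
side spray_can 0.57 [218, 281, 237, 332] [0.519 0.426 0.126] lo [0.497 0.386 0.006] hi [0.549 0.436 0.174]
side bearing 0.67 [300, 275, 334, 299] [0.302 0.24  0.02 ] lo [ 0.258  0.191 -0.001] hi [0.341 0.279 0.027]
side bearing 0.63 [218, 282, 240, 328] [0.519 0.427 0.126] lo [0.497 0.391 0.015] hi [0.548 0.436 0.174]
1.0
```

View pics/c_top0.png

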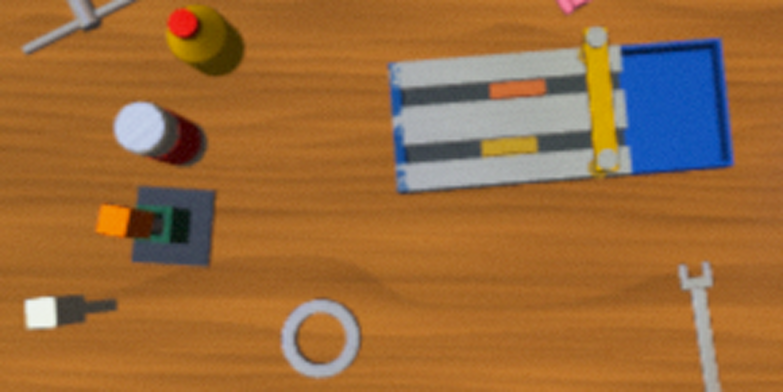

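View pics/c_side0.png

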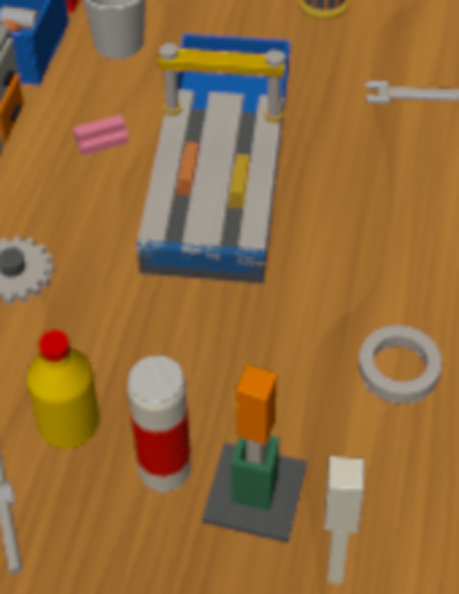

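```bash
python3 - <<'E'
from h import *
from scipy.optimize import minimize
for n in ['top','side']:
    z=np.load('pics/%s0.npz'%n); w=cloud(z['d'],z['K'],z['t'],z['R']); hsv=cv2.cvtColor(z['p'],cv2.COLOR_BGR2HSV)
    W=w.reshape(-1,3); H=hsv.reshape(-1,3)
    def sel(lo,hi): return W[np.all((W>lo)&(W<hi),axis=1)]
    pl=sel([.45,-.14,.042],[.68,.19,.058])
    r=cv2.minAreaRect((pl[:,:2]*1000).astype(np.float32)); print(n,'plate top',len(pl),r,np.median(pl[:,2]))
    pl=sel([.45,-.28,.002],[.68,.19,.06]); r=cv2.minAreaRect((pl[:,:2]*1000).astype(np.float32)); print(n,'all',r)
    ba=sel([.45,-.2,.138],[.68,.0,.151]); r=cv2.minAreaRect((ba[:,:2]*1000).astype(np.float32)); print(n,'bar',len(ba),r)
    m=(H[:,0]>35)&(H[:,0]<90)&(H[:,1]>90)
    g=np.all((W>[.33,.32,.0])&(W<[.5,.5,.1]),axis=1)
    rim=W[g&m]; rim=rim[(rim[:,2]>.078)]
    print('rim',len(rim),cv2.minAreaRect((rim[:,:2]*1000).astype(np.float32)), rim.min(0),rim.max(0))
    # foot : color dark blue gray
    f=(H[:,2]<110)&(H[:,0]>95)&(H[:,0]<130)&g&(W[:,2]<.02)
    print('foot',f.sum(),cv2.minAreaRect((W[f][:,:2]*1000).astype(np.float32)),np.median(W[f][:,2]))
    o=(H[:,0]<18)&(H[:,1]>180)&np.all((W>[.38,.36,.1])&(W<[.48,.47,.23]),axis=1)
    t=W[o]; tt=t[t[:,2]>.2]; print('handle',len(t),t.min(0),t.max(0),'top',len(tt),cv2.minAreaRect((tt[:,:2]*1000).astype(np.float32)), np.median(tt[:,2]))
E
```

```text
top plate top 2959 ((558.5386962890625, 4.4137420654296875), (153.00755310058594, 300.3931579589844), 5.491046905517578) 0.05106845895650158
top all ((564.94384765625, -44.41011047363281), (468.5404968261719, 229.82473754882812), 89.97376251220703)
top bar 362 ((566.3478393554688, -77.01060485839844), (154.97323608398438, 25.42326545715332), 5.808454990386963)
rim 76 ((426.1968078613281, 412.6396484375), (39.05358123779297, 38.51014709472656), 0.9291710257530212) [0.40680219 0.39347588 0.07814365] [0.44584004 0.43220883 0.09111882]
foot 465 ((425.9163818359375, 414.5754089355469), (88.03184509277344, 84.98226165771484), 87.41779327392578) 0.009329640101665815
handle 201 [0.40981923 0.39778503 0.13416329] [0.44188412 0.43036022 0.21431833] top 129 ((425.609375, 414.37188720703125), (31.063255310058594, 29.47642707824707), 81.61344146728516) 0.2087328562755637
side plate top 2132 ((559.669189453125, 7.5670166015625), (155.23655700683594, 305.0966796875), 4.985819339752197) 0.05075987805793747
side all ((565.0038452148438, -44.80426025390625), (469.2592468261719, 229.53570556640625), 89.96867370605469)
side bar 266 ((567.0418090820312, -75.2728042602539), (155.2675018310547, 32.9327392578125), 5.749118328094482)
rim 95 ((425.9061279296875, 418.098876953125), (38.92264938354492, 38.08058166503906), 89.36788177490234) [0.40670263 0.39877941 0.07834261] [0.44492192 0.4376974  0.09104857]
foot 0 ((0.0, 0.0), (0.0, 0.0), 0.0) nan
handle 365 [0.40878257 0.3996168  0.12609845] [0.44203228 0.43430092 0.21207984] top 153 ((425.2650146484375, 416.2840270996094), (31.995527267456055, 30.71845054626465), 82.82740020751953) 0.2085125816270148
  return _methods._mean(a, axis=axis, dtype=dtype,
  ret = ret.dtype.type(ret / rcount)
```

```bash
python3 - <<'E'
from h import *
for n in ['top','side']:
    z=np.load('pics/%s0.npz'%n); w=cloud(z['d'],z['K'],z['t'],z['R']).reshape(-1,3)
    h={}
    for p in w[(w[:,2]>.16)&(w[:,0]>.2)&(w[:,0]<1.2)]:
        k=(round(p[0]/.05)*5,round(p[1]/.05)*5); h[k]=max(h.get(k,0),round(float(p[2]),2))
    print(n,sorted(h.items()))
E
cat > plan.py <<'E'
from h import *
import sys,json
# usage: python3 plan.py "x,y,z,az,n;..."  world m, jaw azimuth deg, n rows
s=observe(); R=np.array(s['tool_rot']); p0=np.array(s['eef_pos'])
az0=np.degrees(np.arctan2(R[1,1],R[0,1]))
print('t',round(s['clock'],2),'pos',np.round(p0,4),'az',round(az0,2),'w',round(s['grip_width'],4),'F',np.round(s['wrist_force'],1),'j',np.round(s['joints'],0))
cur=np.r_[p0,az0]; rows=[]
for seg in sys.argv[1].split(';'):
    f=[float(v) if v!='_' else None for v in seg.split(',')]
    tgt=np.array([cur[i] if f[i] is None else f[i] for i in range(4)]); k=int(f[4])
    for i in range(1,k+1):
        c=cur+(tgt-cur)*i/k; sh=R.T@(c[:3]-p0)*100
        rows.append([[round(float(v),2) for v in sh],round(float(-(c[3]-az0)),1)])
    cur=tgt
print(len(rows),json.dumps(rows))
E
python3 plan.py "0.40,-0.6,0.42,-63.4,5;0.65,-0.15,0.42,10,10;0.58,0.05,0.42,45,5"
```

```text
top [((20, -30), 0.77), ((30, -60), 0.33), ((30, -55), 0.32), ((30, 45), 0.21), ((30, 50), 0.2), ((35, 45), 0.2), ((35, 50), 0.21), ((40, 40), 0.21), ((40, 45), 0.21), ((40, 60), 0.17), ((40, 65), 0.17), ((40, 70), 0.17), ((40, 75), 0.17), ((45, 40), 0.21), ((45, 45), 0.21), ((45, 60), 0.19), ((45, 65), 0.18), ((45, 70), 0.17), ((45, 75), 0.17), ((50, -65), 0.27), ((50, -60), 0.31), ((50, 40), 0.18), ((50, 45), 0.18), ((50, 65), 0.18), ((55, -60), 0.31), ((55, 40), 0.18), ((55, 45), 0.17), ((60, -60), 0.31), ((65, -5), 0.16)]
side [((20, -135), 0.24), ((20, -130), 0.26), ((20, -125), 0.26), ((25, -135), 0.24), ((25, -130), 0.26), ((25, -125), 0.26), ((30, -130), 0.23), ((30, -125), 0.26), ((30, -65), 0.51), ((30, -60), 0.52), ((30, -55), 0.34), ((30, 45), 0.2), ((30, 50), 0.2), ((35, -70), 0.34), ((35, -65), 0.5), ((35, -60), 0.52), ((35, 45), 0.2), ((35, 50), 0.21), ((40, -130), 0.25), ((40, -125), 0.26), ((40, 40), 0.21), ((40, 45), 0.21), ((40, 60), 0.17), ((40, 65), 0.18), ((45, -130), 0.25), ((45, -125), 0.26), ((45, 40), 0.21), ((45, 45), 0.21), ((45, 60), 0.18), ((45, 65), 0.1
[... 1067 characters left out ...]
 -0. 92.  0. 54. -5.]
20 [[[-3.77, -0.19, -1.77], 0.0], [[-7.55, -0.37, -3.54], 0.0], [[-11.32, -0.56, -5.32], 0.0], [[-15.1, -0.75, -7.09], 0.0], [[-18.87, -0.94, -8.86], 0.0], [[-18.87, -3.84, -13.11], -7.3], [[-18.87, -6.74, -17.37], -14.6], [[-18.87, -9.64, -21.62], -22.0], [[-18.87, -12.54, -25.87], -29.3], [[-18.87, -15.45, -30.12], -36.7], [[-18.87, -18.35, -34.37], -44.0], [[-18.87, -21.25, -38.63], -51.3], [[-18.87, -24.15, -42.88], -58.7], [[-18.87, -27.05, -47.13], -66.0], [[-18.87, -29.96, -51.38], -73.4], [[-18.87, -34.16, -51.92], -80.4], [[-18.87, -38.36, -52.46], -87.4], [[-18.87, -42.57, -53.01], -94.4], [[-18.88, -46.77, -53.55], -101.4], [[-18.88, -50.97, -54.09], -108.4]]
```

```bash
python3 plan.py "0.41,-0.45,0.38,-63.4,6;0.60,-0.1,0.38,-5,9;0.55,0.13,0.38,30,5"
```

```text
t 1.0 pos [ 0.325  -0.6481  0.2313] az -63.37 w 0.0853 F [-0.5 -0.9 -0.6] j [59. 34. -0. 92.  0. 54. -5.]
20 [[[-2.48, -2.32, -2.75], 0.0], [[-4.96, -4.63, -5.49], 0.0], [[-7.44, -6.95, -8.24], 0.0], [[-9.91, -9.26, -10.99], 0.0], [[-12.39, -11.58, -13.73], 0.0], [[-14.87, -13.9, -16.48], 0.0], [[-14.87, -16.43, -20.11], -6.5], [[-14.87, -18.96, -23.74], -12.9], [[-14.87, -21.49, -27.37], -19.4], [[-14.87, -24.02, -31.0], -25.9], [[-14.87, -26.55, -34.63], -32.4], [[-14.87, -29.08, -38.26], -38.9], [[-14.87, -31.61, -41.89], -45.4], [[-14.87, -34.14, -45.52], -51.9], [[-14.87, -36.67, -49.15], -58.4], [[-14.87, -41.23, -50.32], -65.4], [[-14.87, -45.79, -51.49], -72.4], [[-14.88, -50.35, -52.66], -79.4], [[-14.88, -54.91, -53.83], -86.4], [[-14.88, -59.47, -54.99], -93.4]]
```

>>> {"op": "jog_arm", "data": {
  "plan": [
    [[-2.5, -2.3, -2.7], 0],
    [[-5, -4.6, -5.5], 0],
    [[-7.4, -7, -8.2], 0],
    [[-10, -9.3, -11], 0],
    [[-12.4, -11.6, -13.7], 0],
    [[-14.9, -13.9, -16.5], 0],
    [[-14.9, -16.4, -20], -6.5],
    [[-14.9, -19, -23.7], -13],
    [[-14.9, -21.5, -27.4], -19.5],
    [[-14.9, -24, -31], -26],
    [[-14.9, -26.5, -34.6], -32.5],
    [[-14.9, -29, -38.3], -39],
    [[-14.9, -31.6, -41.9], -45.5],
    [[-14.9, -34.1, -45.5], -52],
    [[-14.9, -36.7, -49.1], -58.5],
    [[-14.9, -41.2, -50.3], -65.5],
    [[-14.9, -45.8, -51.5], -72.5],
    [[-14.9, -50.4, -52.7], -79.5],
    [[-14.9, -55, -53.8], -86.5],
    [[-14.9, -59.5, -55], -93.5]
  ]
}}

```text
clock: 3.0
eef_pos: [0.5491, 0.132, 0.3806]
tool_rot: [[0.001, 0.862, 0.506], [-0.0, 0.506, -0.862], [-1.0, 0.0, 0.0]]
wrist_force: [1.1, 1.2, 0.2]
grip_width: 0.0858
```

```bash
python3 - <<'E'
from h import *
p,d,i=cap('wrist','w1'); print(i['position'],np.round(i['attitude'],3))
E
python3 plan.py "0.4258,0.4145,0.38,82,7"
```

```text
[0.50407066 0.20874812 0.52348405] [[ 0.854  0.494  0.161]
 [ 0.52  -0.813 -0.261]
 [ 0.002  0.307 -0.952]]
t 3.05 pos [0.5467 0.141  0.3812] az 31.35 w 0.0854 F [-2.3  7.   0.6] j [  5.  18. -34. 101.  11.  65.  -0.]
7 [[[0.03, 0.56, -4.24], -7.2], [[0.07, 1.12, -8.47], -14.5], [[0.1, 1.67, -12.71], -21.7], [[0.14, 2.23, -16.94], -28.9], [[0.17, 2.79, -21.18], -36.2], [[0.21, 3.35, -25.41], -43.4], [[0.24, 3.91, -29.65], -50.7]]
```

View pics/w1.png

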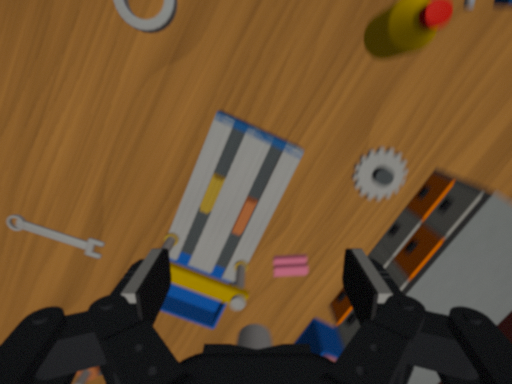

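>>> {"op": "jog_arm", "data": {
  "plan": [
    [[0, 0.6, -4.2], -7],
    [[0, 1.1, -8.5], -14],
    [[0, 1.7, -12.7], -21.5],
    [[0, 2.2, -17], -29],
    [[0, 2.8, -21.2], -36],
    [[0, 3.4, -25.4], -43],
    [[0, 3.9, -29.6], -50.5],
    [[0, 3.9, -29.6], -50.5],
    [[0, 3.9, -29.6], -50.5],
    [[0, 3.9, -29.6], -50.5]
  ]
}}

```text
clock: 4.05
eef_pos: [0.4359, 0.4047, 0.38]
tool_rot: [[0.0, 0.166, 0.986], [-0.001, 0.986, -0.166], [-1.0, -0.001, 0.0]]
wrist_force: [-0.1, -0.5, -0.0]
grip_width: 0.0853
```

```bash
python3 - <<'E'
from h import *
p,d,i=cap('wrist','w2'); print(i['position'],np.round(i['attitude'],3))
w=cloud(d,i['mtx'],i['position'],i['attitude']); W=w.reshape(-1,3); H=cv2.cvtColor(p,cv2.COLOR_BGR2HSV).reshape(-1,3)
g=np.all((W>[.33,.3,.0])&(W<[.52,.52,.23]),axis=1)
m=(H[:,0]>35)&(H[:,0]<90)&(H[:,1]>70)&g&(W[:,2]>.076)&(W[:,2]<.1)
print('rim',m.sum(),m.any() and cv2.minAreaRect((W[m][:,:2]*1000).astype(np.float32)),np.median(W[m][:,2]))
o=(H[:,0]<18)&(H[:,1]>150)&g&(W[:,2]>.19)
print('htop',o.sum(),cv2.minAreaRect((W[o][:,:2]*1000).astype(np.float32)),np.median(W[o][:,2]))
f=(H[:,2]<120)&(H[:,0]>95)&(H[:,0]<130)&g&(W[:,2]<.02)
print('foot',f.sum(),cv2.minAreaRect((W[f][:,:2]*1000).astype(np.float32)))
E
python3 plan.py "_,_,_,_,1"
```

```text
[0.35641903 0.4183171  0.52207645] [[ 0.166  0.937  0.306]
 [ 0.986 -0.158 -0.053]
 [-0.001  0.31  -0.951]]
rim 197 ((416.79010009765625, 414.638671875), (39.81753158569336, 21.73067283630371), 87.94269561767578) 0.08455493495885741
htop 828 ((424.5305480957031, 415.38238525390625), (29.414806365966797, 29.6538143157959), 80.54640197753906) 0.20742804834316803
foot 361 ((424.79840087890625, 414.0932312011719), (84.54744720458984, 84.11436462402344), 87.74063110351562)
t 4.1 pos [0.4361 0.4045 0.3801] az 80.45 w 0.0855 F [ 0.5 -1.5 -0.5] j [-15.  23. -48.  96.  19.  68.  13.]
1 [[[0.0, 0.0, 0.0], -0.0]]
```

View pics/w2.png

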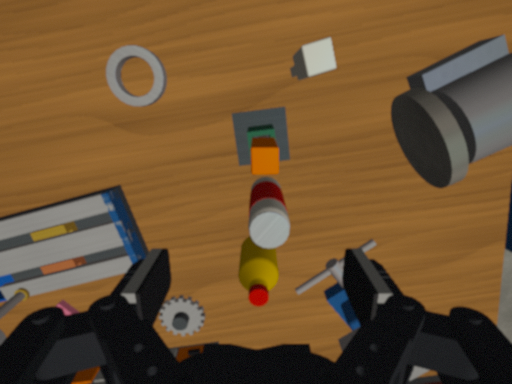

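```bash
python3 plan.py "0.4245,0.4154,0.24,80.5,4;0.4245,0.4154,0.152,80.5,5"
```

```text
t 4.1 pos [0.4361 0.4045 0.3801] az 80.45 w 0.0855 F [ 0.5 -1.5 -0.5] j [-15.  23. -48.  96.  19.  68.  13.]
9 [[[3.5, 0.22, -0.33], -0.0], [[7.0, 0.45, -0.66], -0.0], [[10.51, 0.67, -1.0], -0.0], [[14.01, 0.9, -1.33], -0.0], [[15.77, 0.9, -1.33], -0.0], [[17.53, 0.9, -1.33], -0.0], [[19.29, 0.9, -1.33], -0.0], [[21.05, 0.9, -1.33], -0.0], [[22.81, 0.91, -1.33], -0.0]]
```

>>> {"op": "jog_arm", "data": {
  "plan": [
    [[3.5, 0.2, -0.3], 0],
    [[7, 0.4, -0.7], 0],
    [[10.5, 0.7, -1], 0],
    [[14, 0.9, -1.3], 0],
    [[15.8, 0.9, -1.3], 0],
    [[17.5, 0.9, -1.3], 0],
    [[19.3, 0.9, -1.3], 0],
    [[21, 0.9, -1.3], 0],
    [[22.8, 0.9, -1.3], 0],
    [[22.8, 0.9, -1.3], 0],
    [[22.8, 0.9, -1.3], 0]
  ]
}}

```text
clock: 5.2
eef_pos: [0.4244, 0.4162, 0.1525]
tool_rot: [[0.0, 0.164, 0.986], [-0.0, 0.986, -0.164], [-1.0, -0.0, 0.0]]
wrist_force: [-0.3, 0.4, 0.8]
grip_width: 0.0855
```

```bash
python3 - <<'E'
from h import *
cap('wrist','w3'); p,d,i=cap('side','s3')
cv2.imwrite('pics/c_s3.png',cv2.resize(p[230:384,170:350],None,fx=3.5,fy=3.5))
E
python3 plan.py "_,_,_,_,1"
```

```text
t 5.3 pos [0.4244 0.4169 0.1533] az 80.57 w 0.0855 F [-0.4 -0.4 -0.7] j [-24.  36. -40. 111.  33.  44.  -2.]
1 [[[0.0, 0.0, 0.0], -0.0]]
```

View pics/w3.png

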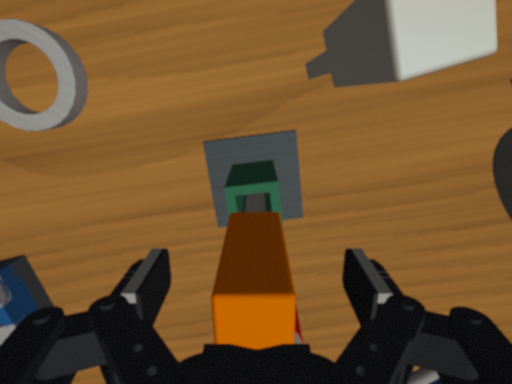

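View pics/c_s3.png

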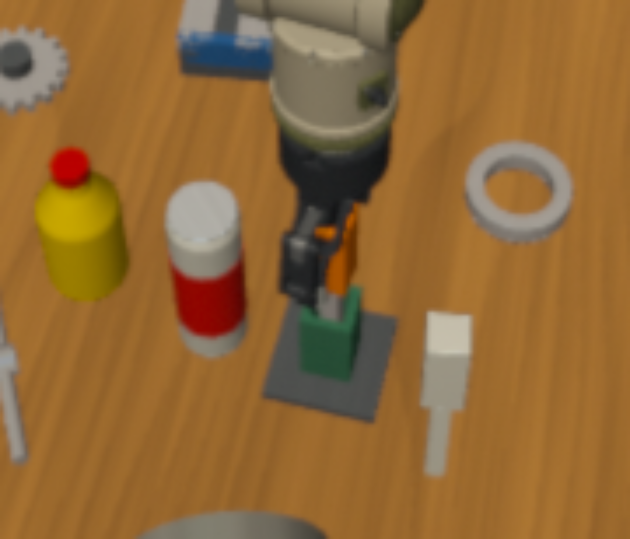

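>>> {"op": "jog_arm", "data": {
  "plan": [
    [[0, 0, 0], 0],
    [[0, 0, 0], 0],
    [[0, 0, 0], 0],
    [[0, 0, 0], 0],
    [[0, 0, 0], 0],
    [[0, 0, 0], 0],
    [[0, 0, 0], 0],
    [[0, 0, 0], 0]
  ],
  "fingers": -1,
  "grip_force": 60
}}

```text
clock: 6.1
eef_pos: [0.4237, 0.4166, 0.1526]
tool_rot: [[0.0, 0.163, 0.987], [-0.001, 0.987, -0.163], [-1.0, -0.001, 0.0]]
wrist_force: [0.2, -1.7, 5.6]
grip_width: 0.0294
```

```bash
python3 plan.py "_,_,0.30,_,5"
```

```text
t 6.1 pos [0.4237 0.4166 0.1526] az 80.63 w 0.0294 F [ 0.2 -1.7  5.6] j [-24.  36. -40. 112.  33.  44.  -2.]
5 [[[-2.95, -0.0, 0.0], -0.0], [[-5.9, -0.0, 0.0], -0.0], [[-8.84, -0.01, 0.0], -0.0], [[-11.79, -0.01, 0.01], -0.0], [[-14.74, -0.01, 0.01], -0.0]]
```

>>> {"op": "jog_arm", "data": {
  "plan": [
    [[-1, 0, 0], 0],
    [[-3, 0, 0], 0],
    [[-6, 0, 0], 0],
    [[-9, 0, 0], 0],
    [[-12, 0, 0], 0],
    [[-15, 0, 0], 0],
    [[-18, 0, 0], 0],
    [[-19, 0, 0], 0],
    [[-19, 0, 0], 0],
    [[-19, 0, 0], 0]
  ]
}}

```text
clock: 7.1
eef_pos: [0.4235, 0.4162, 0.3409]
tool_rot: [[-0.001, 0.163, 0.987], [-0.001, 0.987, -0.163], [-1.0, -0.002, -0.001]]
wrist_force: [-0.2, -0.4, -3.5]
grip_width: 0.029
```

```bash
python3 - <<'E'
from h import *
p,d,i=cap('side','s4'); cv2.imwrite('pics/c_s4.png',cv2.resize(p[160:384,170:350],None,fx=2.6,fy=2.6))
p,d,i=cap('top','t4')
E
python3 plan.py "_,_,_,_,1"
```

```text
t 7.2 pos [0.4234 0.4162 0.3405] az 80.64 w 0.0294 F [ 0.4  1.  -3.5] j [-17.  25. -47. 100.  20.  64.  10.]
1 [[[0.0, 0.0, 0.0], -0.0]]
```

View pics/c_s4.png

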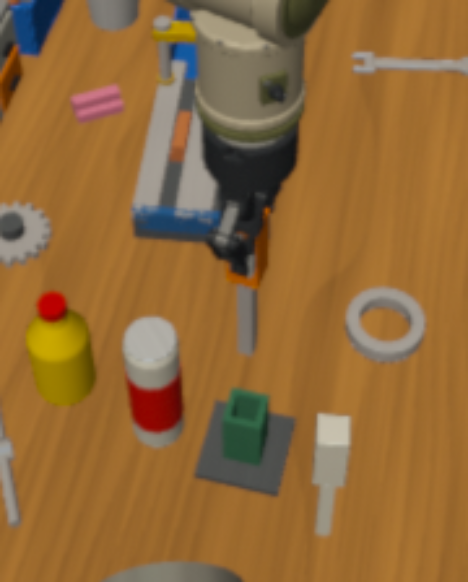

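```bash
python3 - <<'E'
from h import *
for n in ['top0','side0','w1']:
    z=np.load('pics/%s.npz'%n); W=cloud(z['d'],z['K'],z['t'],z['R']).reshape(-1,3); H=cv2.cvtColor(z['p'],cv2.COLOR_BGR2HSV).reshape(-1,3)
    g=np.all((W>[.45,-.3,.0])&(W<[.68,.2,.2]),axis=1)
    gray=g&(H[:,1]<50)&(H[:,2]>120)&(abs(W[:,2]-.05)<.008)
    P=W[gray][:,:2]
    r=cv2.minAreaRect((P*1000).astype(np.float32)); 
    best=None
    for a in np.arange(3,8,.25):
        py=np.array([np.cos(np.radians(a)),np.sin(np.radians(a))])
        v=P@py; h=np.histogram(v,bins=np.arange(v.min(),v.max(),.002))[0]; s=(h.astype(float)**2).sum()
        e=[np.percentile(v,.5),np.percentile(v,99.5)]; ww=e[1]-e[0]
        if best is None or ww<best[0]: best=(ww,a,e)
    a=best[1]; py=np.array([np.cos(np.radians(a)),np.sin(np.radians(a))]); px=np.array([py[1],-py[0]])
    print(n,gray.sum(),[np.round(v,1) for v in r],'best',best,'x ext',np.percentile(P@px,[.5,99.5]))
    a=np.radians(5.5); py=np.array([np.cos(a),np.sin(a)]); px=np.array([py[1],-py[0]])
    o=np.array([.557,.0207])
    for nm,m in {'yellow':(abs(H[:,0]-25)<5)&(H[:,1]>120)&(abs(W[:,2]-.046)<.01),'bar':(abs(H[:,0]-27)<6)&(H[:,1]>120)&(W[:,2]>.125),'cop':(H[:,0]<12)&(H[:,1]>120)&(abs(W[:,2]-.046)<.01),'tray':(abs(H[:,0]-110)<10)&(H[:,1]>150)&(W[:,2]>.035)&(W[:,2]<.06)}.items():
        Q=(W[g&m][:,:2]-o); 
        if len(Q)<5: continue
        print('  ',nm,len(Q),'px',np.round(np.percentile(Q@px,[2,50,98])*1000),'py',np.round(np.percentile(Q@py,[2,50,98])*1000),'z',np.median(W[g&m][:,2]))
    Q=P-o; print('   gray px',np.round(np.percentile(Q@px,[.5,99.5])*1000),'py',np.round(np.percentile(Q@py,[.5,99.5])*1000))
E
```

```text
top0 2432 [array([563.1, -39.7]), array([149.6, 389.4]), np.float64(5.6)] best (np.float64(0.1481702180126594), np.float64(6.0), [np.float64(0.4820854494615937), np.float64(0.6302556674742531)]) x ext [-0.09059391  0.17038798]
   cop 107 px [-17.  12.  43.] py [25. 33. 41.] z 0.04752599141409064
   tray 87 px [141. 234. 252.] py [-74.  54.  73.] z 0.04458804185558063
   gray px [-129.  133.] py [-74.  74.]
side0 1658 [array([562.6, -41.1]), array([148.8, 394. ]), np.float64(5.8)] best (np.float64(0.14666777514894647), np.float64(5.25), [np.float64(0.481757879473528), np.float64(0.6284256546224745)]) x ext [-0.0990269   0.16489142]
   cop 20 px [-22.   8.  41.] py [24. 29. 41.] z 0.04463202245388198
   gray px [-129.  135.] py [-75.  72.]
w1 8277 [array([555.6,  31.8]), array([149.1, 266.7]), np.float64(6.9)] best (np.float64(0.14753203502466156), np.float64(7.0), [np.float64(0.4815581190753772), np.float64(0.6290901541000388)]) x ext [-0.09270019  0.16652537]
   cop 120 px [-30.   3.  30.] py [25. 29. 41.] z 0.04533650781428952
   tray 36 px [180. 239. 241.] py [-24.  54.  77.] z 0.0405566296772889
   gray px [-141.  119.] py [-75.  74.]
```

```bash
cat > pp.py <<'E'
# convert plate px,py(mm) segments "px,py,z,az,n" -> plan.py
import sys,numpy as np,subprocess
a=np.radians(5.6); ex=np.array([np.sin(a),-np.cos(a)]); ey=np.array([np.cos(a),np.sin(a)]); o=np.array([.557,.0207])
out=[]
for s in sys.argv[1].split(';'):
    f=s.split(',')
    if f[0]!='_':
        q=o+float(f[0])/1000*ex+float(f[1])/1000*ey; f[0],f[1]='%.4f'%q[0],'%.4f'%q[1]
    out.append(','.join(f))
from station import observe
p=np.array(observe()['eef_pos'])[:2]-o; print('plate xy now',np.round([p@ex*1000,p@ey*1000],1))
subprocess.run(['python3','plan.py',';'.join(out)])
E
python3 pp.py "-108,33,0.34,5.6,10;-108,33,0.25,5.6,3"
```

```text
t 7.2 pos [0.4234 0.4162 0.3405] az 80.64 w 0.0294 F [ 0.4  1.  -3.5] j [-17.  25. -47. 100.  20.  64.  10.]
13 [[[0.01, -2.56, 2.0], 7.5], [[0.02, -5.11, 4.0], 15.0], [[0.02, -7.67, 6.0], 22.5], [[0.03, -10.22, 8.01], 30.0], [[0.04, -12.78, 10.01], 37.5], [[0.05, -15.34, 12.01], 45.0], [[0.05, -17.89, 14.01], 52.5], [[0.06, -20.45, 16.01], 60.0], [[0.07, -23.0, 18.01], 67.5], [[0.08, -25.56, 20.01], 75.0], [[3.08, -25.55, 20.02], 75.0], [[6.08, -25.55, 20.02], 75.0], [[9.08, -25.54, 20.03], 75.0]]
plate xy now [-406.6  -94.4]
```

>>> {"op": "jog_arm", "data": {
  "plan": [
    [[0, -2.6, 2], 7.5],
    [[0, -5.1, 4], 15],
    [[0, -7.7, 6], 22.5],
    [[0, -10.2, 8], 30],
    [[0, -12.8, 10], 37.5],
    [[0, -15.3, 12], 45],
    [[0, -17.9, 14], 52.5],
    [[0, -20.5, 16], 60],
    [[0, -23, 18], 67.5],
    [[0, -25.6, 20], 75],
    [[3, -25.6, 20], 75],
    [[6, -25.6, 20], 75],
    [[9, -25.6, 20], 75],
    [[9, -25.6, 20], 75],
    [[9, -25.6, 20], 75],
    [[9, -25.6, 20], 75]
  ],
  "grip_force": 60
}}

```text
clock: 8.8
eef_pos: [0.58, 0.1323, 0.2534]
tool_rot: [[0.001, 0.995, 0.098], [0.001, 0.098, -0.995], [-1.0, 0.001, -0.0]]
wrist_force: [-0.3, 0.2, -3.3]
grip_width: 0.0298
```

```bash
python3 - <<'E'
from h import *
p,d,i=cap('side','s5'); cv2.imwrite('pics/c_s5.png',cv2.resize(p[130:290,170:350],None,fx=3.5,fy=3.5))
p,d,i=cap('wrist','w5')
E
python3 pp.py "-108,33,0.25,5.6,1"
```

```text
t 8.9 pos [0.58   0.1321 0.2537] az 5.63 w 0.0294 F [-0.2 -0.7 -2.3] j [ -1.  26. -25. 107.  14.  50. -27.]
1 [[[0.37, -0.08, 0.07], 0.0]]
plate xy now [-108.7   33.8]
```

View pics/c_s5.png

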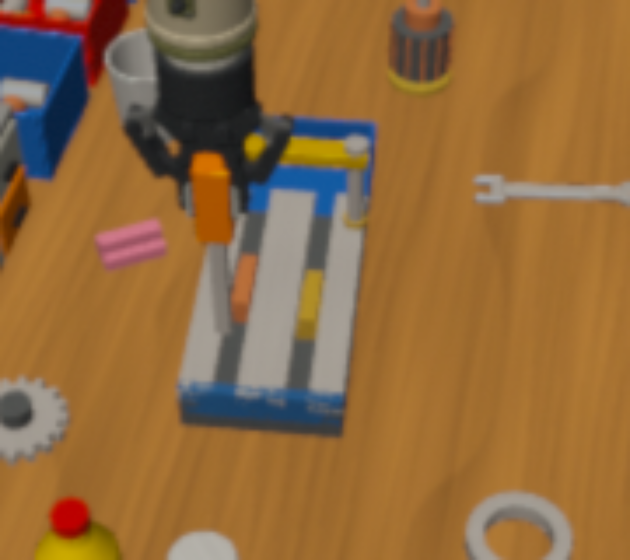

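View pics/w5.png

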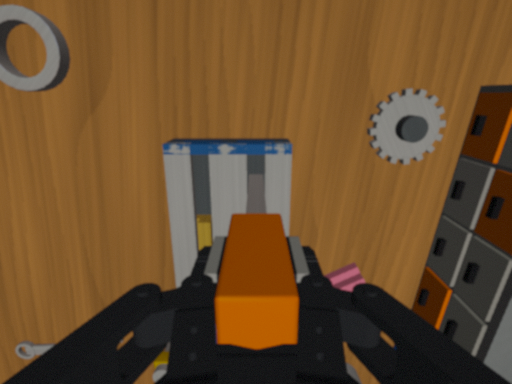

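```bash
python3 - <<'E'
from h import *
a=np.radians(5.6); ex=np.array([np.sin(a),-np.cos(a)]); ey=np.array([np.cos(a),np.sin(a)]); o=np.array([.557,.0207])
z=np.load('pics/w5.npz'); K,R,t=z['K'],z['R'],z['t']
def px(u,v,h):
    r=R@np.array([(u-K[0,2])/K[0,0],(v-K[1,2])/K[1,1],1]); w=t+r*(h-t[2])/r[2]; q=w[:2]-o; return np.round([q@ex*1000,q@ey*1000],1)
g=cv2.cvtColor(z['p'],cv2.COLOR_BGR2GRAY)
print('row160',g[165,158:300].tolist()); 
print('col 228',g[130:165,228].tolist())
W=cloud(z['d'],K,t,R)
Q=W[...,:2]-o; PX=Q@ex*1000; PY=Q@ey*1000
m=(abs(W[...,2]-.05)<.006)
for v in [160,170,180]:
    u=np.where(m[v])[0]; u=u[(u>150)&(u<300)]; print(v,u.min(),u.max(),px(u.min(),v,.05),px(u.max(),v,.05))
c=np.where(m[:,228])[0]; print(c.min(),px(228,c.min(),.05), px(170,140,.05),px(228,140,.05),px(285,140,.05))
for u in (193,210,246,264): print(u,px(u,170,.05))
b=(cv2.cvtColor(z['p'],cv2.COLOR_BGR2HSV)); y=(abs(b[...,0].astype(int)-25)<6)&(b[...,1]>120)&(abs(W[...,2]-.045)<.012)&(abs(PY)<60)
print('brass rear',y.sum(),np.percentile(PX[y],[1,50]),np.median(PY[y]))
E
```

```text
row160 [91, 94, 92, 93, 97, 104, 121, 132, 134, 135, 134, 136, 136, 135, 137, 137, 137, 136, 136, 137, 136, 138, 135, 136, 134, 136, 137, 139, 139, 136, 135, 132, 116, 84, 62, 62, 65, 66, 66, 65, 64, 66, 67, 66, 67, 68, 68, 65, 64, 71, 87, 115, 132, 136, 136, 135, 136, 137, 135, 135, 135, 135, 136, 136, 136, 139, 137, 137, 137, 137, 137, 137, 137, 136, 135, 136, 138, 139, 140, 139, 137, 135, 136, 136, 136, 137, 135, 128, 109, 82, 68, 65, 66, 66, 67, 69, 66, 66, 66, 65, 66, 66, 67, 66, 64, 69, 84, 111, 129, 136, 136, 137, 135, 135, 135, 137, 137, 137, 136, 136, 137, 136, 137, 136, 136, 136, 137, 138, 140, 139, 138, 134, 132, 124, 113, 108, 105, 107, 105, 105, 105, 106]
col 228 [93, 95, 95, 95, 93, 94, 93, 87, 71, 52, 45, 46, 51, 64, 80, 100, 118, 129, 134, 136, 134, 127, 115, 111, 120, 132, 137, 135, 137, 137, 136, 137, 137, 136, 136]
160 164 291 [-115.6  -75.3] [-115.5   73.6]
170 165 291 [-103.5  -75.3] [-103.5   74.1]
180 166 290 [-91.2 -75.3] [-91.2  73.3]
144 [-134.3    0.3] [-138.9  -66.2] [-138.9    0.4] [-138.9   65.9]
193 [-103.5  -42.1]
210 [-103.5  -22. ]
246 [-103.5   20.7]
264 [-103.5   42. ]
brass rear 375 [-33.90538997 -19.23724998] -34.28248752911395
```

>>> {"op": "jog_arm", "data": {
  "plan": [
    [[2, -0.1, 0], 0],
    [[4, -0.1, 0], 0],
    [[6, -0.1, 0], 0],
    [[8, -0.1, 0], 0],
    [[8.4, -0.1, 0], 0],
    [[8.4, -0.1, 0], 0]
  ]
}}

```text
clock: 9.5
eef_pos: [0.5785, 0.1318, 0.1686]
tool_rot: [[0.0, 0.995, 0.098], [-0.0, 0.098, -0.995], [-1.0, 0.0, 0.0]]
wrist_force: [0.6, -0.8, -2.4]
grip_width: 0.0293
```

```bash
python3 - <<'E'
from h import *
p,d,i=cap('side','s6'); cv2.imwrite('pics/c_s6.png',cv2.resize(p[130:290,170:350],None,fx=3.5,fy=3.5))
th=np.radians(np.r_[0,np.arange(4,45,4),45]); s=138
for t in th: 
    g=np.array([-123,50])+7*np.array([np.cos(t),np.sin(t)])+s*np.array([-np.sin(t),np.cos(t)]); print(round(np.degrees(t)),np.round(g,1), 'tcpz',round(g[1]-18.7,1))
E
python3 pp.py "-116,32.5,0.1693,5.6,1"
```

```text
0 [-116.  188.] tcpz 169.3
4 [-125.6  188.2] tcpz 169.5
8 [-135.3  187.6] tcpz 168.9
12 [-144.8  186.4] tcpz 167.7
16 [-154.3  184.6] tcpz 165.9
20 [-163.6  182.1] tcpz 163.4
24 [-172.7  178.9] tcpz 160.2
28 [-181.6  175.1] tcpz 156.4
32 [-190.2  170.7] tcpz 152.0
36 [-198.5  165.8] tcpz 147.1
40 [-206.3  160.2] tcpz 141.5
44 [-213.8  154.1] tcpz 135.4
45 [-215.6  152.5] tcpz 133.8
t 9.55 pos [0.5789 0.1319 0.1693] az 5.63 w 0.0296 F [ 0.3  0.3 -2.9] j [ -3.  31. -23. 112.  18.  41. -31.]
1 [[[-0.0, -0.02, -0.75], 0.0]]
plate xy now [-108.5   32.6]
```

View pics/c_s6.png

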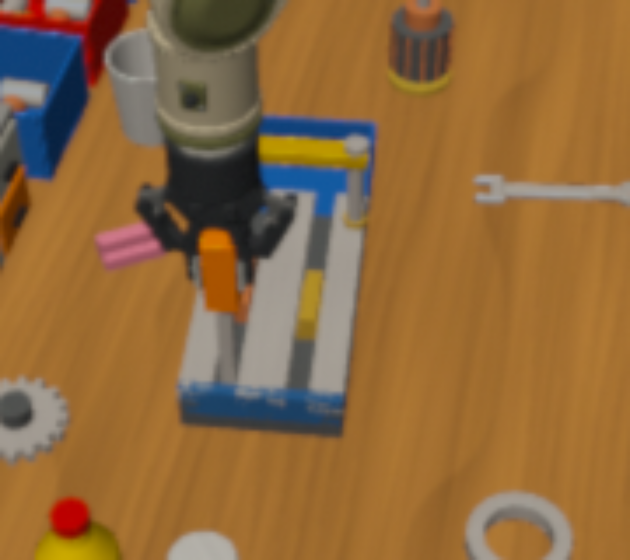

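>>> {"op": "jog_arm", "data": {
  "plan": [
    [[0, 0, -0.7], 0],
    [[0, 0, -1.2], 0],
    [[0, 0, -1.7], 0],
    [[0, 0, -2.2], 0],
    [[0, 0, -2.7], 0],
    [[0.1, 0, -3.2], 0],
    [[0.15, 0, -3.6], 0],
    [[0.25, 0, -4.1], 0],
    [[0.35, 0, -4.6], 0],
    [[0.6, 0, -5.5], 0],
    [[0.6, 0, -5.5], 0]
  ],
  "grip_force": 20
}}

```text
clock: 10.65
eef_pos: [0.5728, 0.1877, 0.1621]
tool_rot: [[0.0, 0.995, 0.1], [0.001, 0.1, -0.995], [-1.0, 0.0, -0.001]]
wrist_force: [1.3, -2.7, -1.5]
grip_width: 0.0291
```

```bash
python3 - <<'E'
from h import *
p,d,i=cap('side','s7'); cv2.imwrite('pics/c_s7.png',cv2.resize(p[130:290,170:350],None,fx=3.5,fy=3.5))
print(observe()['wrist_force'])
cap('wrist','w7')
E
python3 pp.py "_,_,_,_,1"
```

```text
[ 0.87505397 -2.18973895 -1.0520529 ]
t 10.75 pos [0.5729 0.1873 0.1623] az 5.67 w 0.0293 F [ 0.2 -1.1 -2.2] j [ -8.  32. -22. 111.  18.  40. -36.]
1 [[[0.0, 0.0, 0.0], -0.0]]
plate xy now [-164.2   32.1]
```

View pics/c_s7.png

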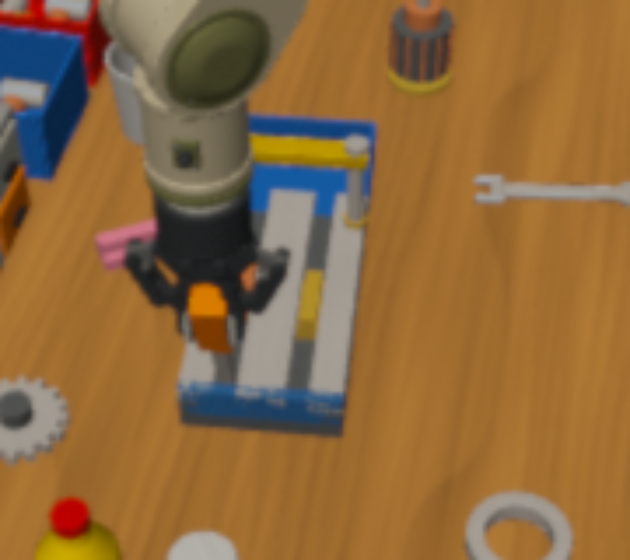

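View pics/w7.png

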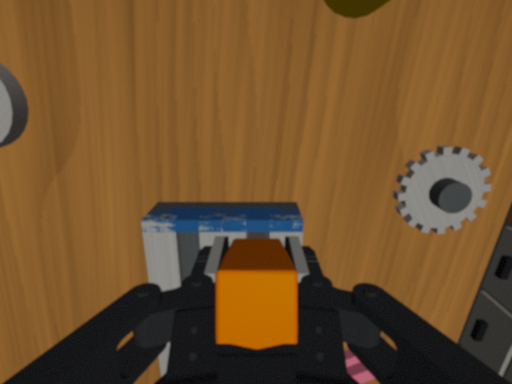

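>>> {"op": "jog_arm", "data": {
  "plan": [
    [[0.05, 0, -0.4], 0],
    [[0.15, 0, -0.85], 0],
    [[0.3, 0, -1.3], 0],
    [[0.5, 0, -1.75], 0],
    [[0.7, 0, -2.2], 0],
    [[0.9, 0, -2.6], 0],
    [[1.15, 0, -3], 0],
    [[1.4, 0, -3.4], 0],
    [[1.7, 0, -3.8], 0],
    [[2, 0, -4.2], 0],
    [[2.15, 0, -4.4], 0],
    [[2.15, 0, -4.4], 0]
  ],
  "grip_force": 20
}}

```text
clock: 11.95
eef_pos: [0.5685, 0.2311, 0.1407]
tool_rot: [[0.0, 0.995, 0.099], [0.001, 0.099, -0.995], [-1.0, 0.0, -0.001]]
wrist_force: [-0.0, -1.3, 1.3]
grip_width: 0.0293
```

>>> {"op": "jog_arm", "data": {
  "plan": [
    [[0, 0, 0], 0],
    [[0, 0, 0], 0],
    [[0, 0, 0], 0],
    [[-0.2, 0, 0.5], 0],
    [[-2, 0, 2], 0],
    [[-5, 0, 3], 0],
    [[-9, 0, 3], 0],
    [[-9, 0, 3], 0],
    [[-9, 0, 3], 0]
  ],
  "grip_force": 110
}}

```text
clock: 12.85
eef_pos: [0.5718, 0.2003, 0.2315]
tool_rot: [[0.002, 0.995, 0.098], [0.001, 0.098, -0.995], [-1.0, 0.002, -0.001]]
wrist_force: [0.3, -0.1, -2.5]
grip_width: 0.0287
```

```bash
python3 - <<'E'
from h import *
p,d,i=cap('side','s8'); cv2.imwrite('pics/c_s8.png',cv2.resize(p[130:290,170:350],None,fx=3.5,fy=3.5))
p,d,i=cap('top','t8'); cv2.imwrite('pics/c_t8.png',cv2.resize(p[110:250,130:360],None,fx=3.4,fy=3.4))
E
python3 pp.py "_,_,_,_,1"
```

```text
t 12.95 pos [0.5709 0.1999 0.2297] az 5.63 w 0.0289 F [ 0.   0.8 -2.3] j [ -8.  28. -24. 107.  15.  48. -34.]
1 [[[0.0, 0.0, 0.0], -0.0]]
plate xy now [-177.    31.3]
```

View pics/c_s8.png

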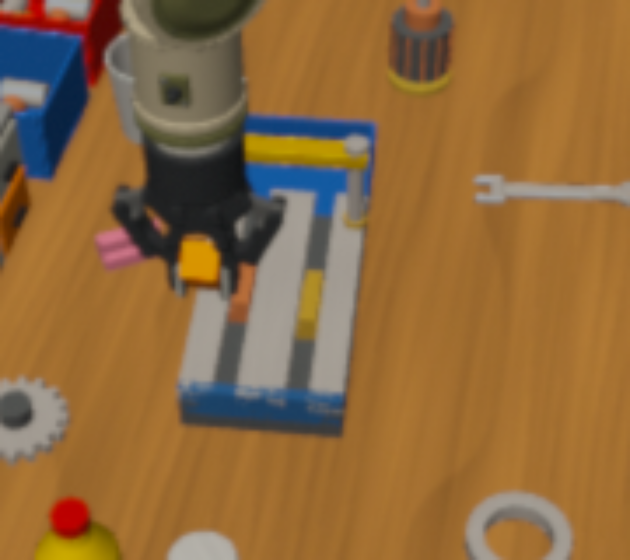

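View pics/c_t8.png

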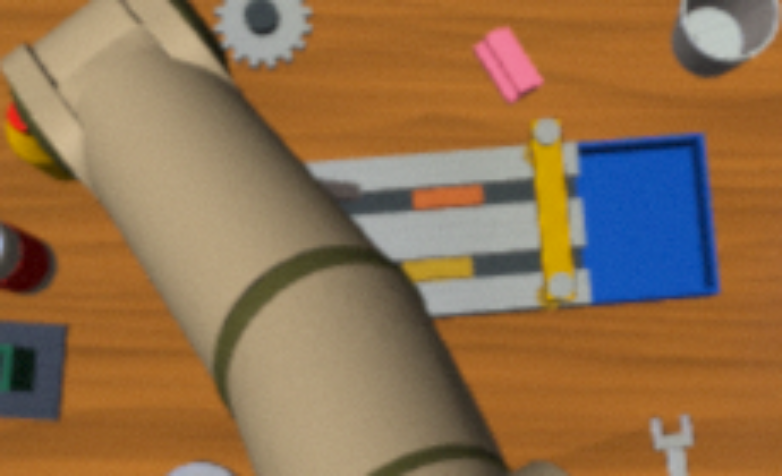

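```bash
cat > lean.py <<'E'
from h import *
import sys
def lean(n):
    a=np.radians(5.6); ex=np.array([np.sin(a),-np.cos(a),0]); ey=np.array([np.cos(a),np.sin(a),0]); o=np.array([.557,.0207,0])
    z=np.load('pics/%s.npz'%n); W=cloud(z['d'],z['K'],z['t'],z['R']); H=cv2.cvtColor(z['p'],cv2.COLOR_BGR2HSV)
    e=np.array(observe()['eef_pos'])
    m=(H[...,0]<22)&(H[...,1]>150)&(H[...,2]>90)&(np.linalg.norm(W-e,axis=-1)<.1)
    P=W[m]; c=np.median(P,0); 
    # ransac plane(s)
    rng=np.random.default_rng(0); best=(0,)
    for _ in range(400):
        q=P[rng.choice(len(P),3,False)]; nn=np.cross(q[1]-q[0],q[2]-q[0]); L=np.linalg.norm(nn)
        if L<1e-6: continue
        nn/=L; k=abs((P-q[0])@nn)<.0015
        if k.sum()>best[0]: best=(k.sum(),k)
    Q=P[best[1]]; nn=np.linalg.svd(Q-Q.mean(0))[2][2]; nn*=np.sign(nn[2])
    cc=Q.mean(0)-o
    print(n,len(P),best[0],'centre plate',np.round([cc@ex*1000,cc@ey*1000,cc[2]*1000],1),'normal plate',np.round([nn@ex,nn@ey,nn[2]],3),'angle',round(float(np.degrees(np.arctan2(-(nn@ex),nn[2]))),1))
for n in sys.argv[1:]: lean(n)
E
python3 lean.py s8
python3 - <<'E'
from h import *
a=np.radians(5.6); ex=np.array([np.sin(a),-np.cos(a),0]); ey=np.array([np.cos(a),np.sin(a),0]); o=np.array([.557,.0207,0])
z=np.load('pics/t8.npz'); W=cloud(z['d'],z['K'],z['t'],z['R'])
for v in range(160,171):
    print(v,[ (int(round((W[v,u]-o)@ex*1000)),int(round((W[v,u]-o)@ey*1000)),int(round(W[v,u,2]*1000))) for u in range(222,242,2)])
E
```

```text
s8 155 56 centre plate [-192.5   31.5  283. ] normal plate [-0.676 -0.02   0.737] angle 42.5
160 [(-109, 67, 48), (-103, 66, 50), (-96, 65, 52), (-90, 65, 47), (-84, 64, 50), (-78, 64, 48), (-71, 63, 53), (-65, 63, 51), (-59, 62, 50), (-52, 61, 53)]
161 [(-69, -53, 687), (-103, 62, 52), (-96, 62, 52), (-90, 61, 53), (-84, 61, 51), (-78, 61, 46), (-72, 60, 49), (-65, 60, 50), (-59, 59, 50), (-53, 59, 49)]
162 [(-68, -56, 696), (-96, 38, 171), (-96, 58, 57), (-90, 58, 52), (-84, 57, 55), (-78, 57, 50), (-72, 57, 50), (-66, 57, 49), (-59, 56, 52), (-53, 55, 54)]
163 [(-68, -58, 701), (-66, -57, 689), (-91, 36, 164), (-86, 36, 157), (-80, 37, 151), (-75, 38, 140), (-72, 53, 53), (-66, 54, 46), (-59, 52, 53), (-53, 52, 52)]
164 [(-68, -61, 710), (-65, -60, 702), (-91, 33, 165), (-86, 34, 157), (-80, 35, 148), (-75, 36, 140), (-69, 36, 134), (-66, 50, 50), (-60, 49, 55), (-53, 49, 53)]
165 [(-68, -63, 711), (-65, -63, 706), (-91, 31, 161), (-86, 32, 152), (-81, 32, 149), (-75, 32, 144), (-70, 34, 132), (-66, 47, 49), (-60, 46, 54), (-54, 45, 54)]
166 [(-67, -65, 716), (-65, -65, 710), (-62, -63, 700), (-86, 28, 155), (-81, 29, 148), (-75, 29, 142), (-70, 31, 132), (-67, 44, 47), (-60, 45, 43), (-54, 44, 42)]
167 [(-67, -68, 720), (-65, -67, 715), (-62, -66, 710), (-86, 25, 157), (-81, 26, 149), (-76, 26, 143), (-70, 27, 133), (-68, 46, 17), (-61, 45, 19), (-55, 44, 23)]
168 [(-67, -70, 723), (-65, -69, 719), (-62, -69, 715), (-59, -67, 704), (-82, 25, 137), (-76, 25, 132), (-70, 25, 129), (-65, 25, 125), (-61, 42, 18), (-55, 41, 19)]Traceback (most recent call last):
  File "<stdin>", line 5, in <module>
ValueError: cannot convert float NaN to integer
```

>>> {"op": "jog_arm", "data": {
  "plan": [
    [[3, 0.1, 0.8], 0],
    [[6, 0.1, 0.8], 0],
    [[8, 0.1, 0.8], 0],
    [[9, 0.1, 0.8], 0],
    [[9.5, 0.1, 0.8], 0],
    [[9.8, 0.1, 0.8], 0],
    [[9.8, 0.1, 0.8], 0]
  ]
}}

```text
clock: 13.65
eef_pos: [0.5735, 0.1927, 0.133]
tool_rot: [[0.0, 0.995, 0.098], [0.0, 0.098, -0.995], [-1.0, 0.0, -0.0]]
wrist_force: [-0.6, -0.5, -2.3]
grip_width: 0.0286
```

```bash
python3 - <<'E'
from h import *
p,d,i=cap('side','s9'); cv2.imwrite('pics/c_s9.png',cv2.resize(p[130:290,170:350],None,fx=3.5,fy=3.5))
p,d,i=cap('top','t9'); cv2.imwrite('pics/c_t9.png',cv2.resize(p[110:250,130:360],None,fx=3.4,fy=3.4))
E
python3 pp.py "-60,32.5,0.132,5.6,1;-20,32.5,0.132,5.6,1;40,32.5,0.132,5.6,1"
```

```text
t 13.75 pos [0.5738 0.1927 0.1335] az 5.63 w 0.0287 F [-0.5  0.1 -2.9] j [-10.  34. -21. 112.  20.  37. -38.]
3 [[[0.15, -0.1, 10.95], 0.0], [[0.14, -0.1, 14.95], 0.0], [[0.14, -0.11, 20.95], 0.0]]
plate xy now [-169.5   33.5]
```

View pics/c_t9.png

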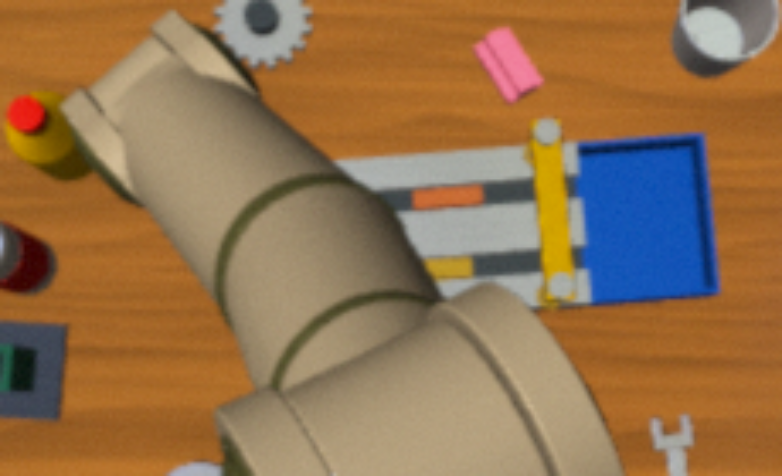

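View pics/c_s9.png

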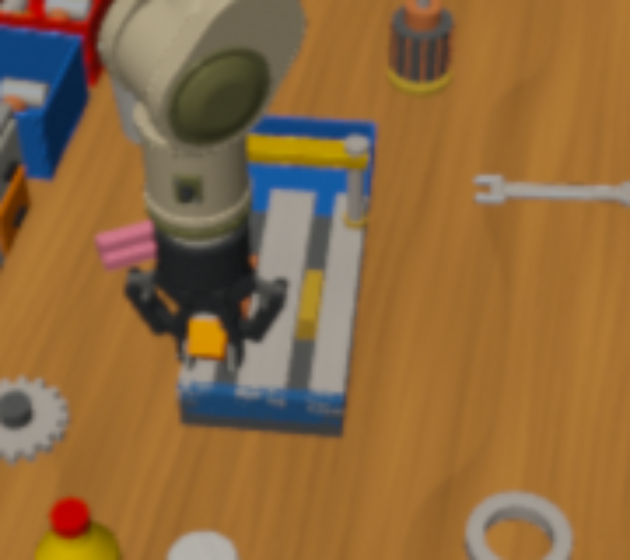

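>>> {"op": "jog_arm", "data": {
  "plan": [
    [[0.2, -0.05, 1], 0],
    [[0.3, -0.05, 2], 0],
    [[0.3, -0.05, 3], 0],
    [[0.3, -0.05, 4], 0],
    [[0.3, -0.05, 5.2], 0],
    [[0.3, -0.05, 6.4], 0],
    [[0.3, -0.05, 7.6], 0],
    [[0.3, -0.05, 8.8], 0],
    [[0.3, -0.05, 10], 0],
    [[0.3, -0.05, 11], 0]
  ],
  "grip_force": 110
}}

```text
clock: 14.75
eef_pos: [0.5842, 0.0828, 0.1304]
tool_rot: [[0.002, 0.995, 0.098], [0.001, 0.098, -0.995], [-1.0, 0.002, -0.001]]
wrist_force: [-0.4, 5.8, 3.8]
grip_width: 0.0291
```

```bash
python3 - <<'E'
from h import *
p,d,i=cap('side','s10'); cv2.imwrite('pics/c_s10.png',cv2.resize(p[130:290,170:350],None,fx=3.5,fy=3.5))
p,d,i=cap('top','t10'); cv2.imwrite('pics/c_t10.png',cv2.resize(p[110:250,130:360],None,fx=3.4,fy=3.4))
E
python3 lean.py s10
python3 pp.py "40,32.5,0.132,5.6,1"
```

```text
s10 132 43 centre plate [-75.8  34.1 180. ] normal plate [-0.6   -0.093  0.794] angle 37.1
t 14.85 pos [0.5842 0.0804 0.1299] az 5.51 w 0.0288 F [ 1.6 -0.3 -0.7] j [  1.  34. -21. 114.  21.  36. -28.]
1 [[[-0.19, -0.03, 9.67], -0.1]]
plate xy now [-56.8  32.9]
```

View pics/c_t10.png

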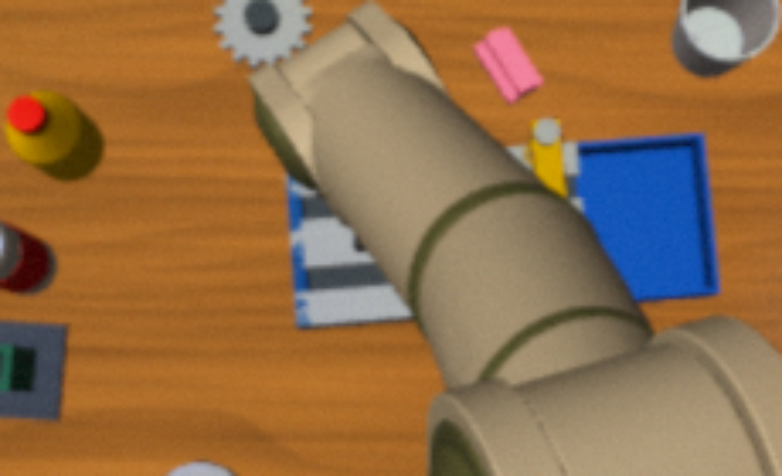

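View pics/c_s10.png

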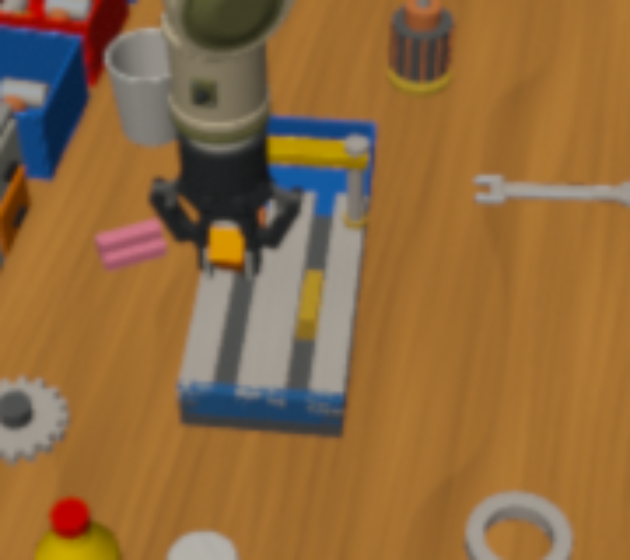

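>>> {"op": "jog_arm", "data": {
  "plan": [
    [[-0.2, 0, 1], 0],
    [[-0.2, 0, 2], 0],
    [[-0.2, 0, 3], 0],
    [[-0.2, 0, 4], 0],
    [[-0.2, 0, 5], 0],
    [[-0.2, 0, 6], 0],
    [[-0.2, 0, 7], 0],
    [[-0.2, 0, 8], 0],
    [[-0.2, 0, 8.8], 0],
    [[-0.2, 0, 9.4], 0],
    [[-0.2, 0, 9.4], 0]
  ]
}}

```text
clock: 15.95
eef_pos: [0.5929, -0.012, 0.1316]
tool_rot: [[-0.0, 0.995, 0.097], [-0.001, 0.097, -0.995], [-1.0, -0.0, 0.001]]
wrist_force: [-0.2, -0.7, -2.3]
grip_width: 0.0291
```

```bash
python3 - <<'E'
from h import *
p,d,i=cap('side','s11'); cv2.imwrite('pics/c_s11.png',cv2.resize(p[130:290,170:350],None,fx=3.5,fy=3.5))
p,d,i=cap('top','t11'); cv2.imwrite('pics/c_t11.png',cv2.resize(p[110:250,130:360],None,fx=3.4,fy=3.4))
E
python3 lean.py s11
python3 pp.py "42,32.5,0.132,5.6,1"
```

```text
s11 143 36 centre plate [ 22.7  32.9 183. ] normal plate [-0.566  0.016  0.824] angle 34.5
t 16.05 pos [ 0.5928 -0.0109  0.1317] az 5.62 w 0.0289 F [-0.2  0.2 -3.4] j [ 11.  34. -22. 113.  21.  37. -19.]
1 [[[-0.03, -0.01, 0.71], 0.0]]
plate xy now [34.9 32.6]
```

View pics/c_t11.png

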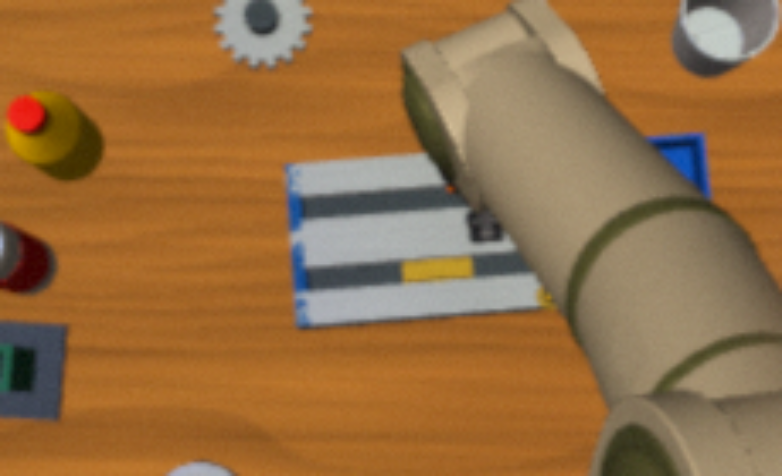

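View pics/c_s11.png

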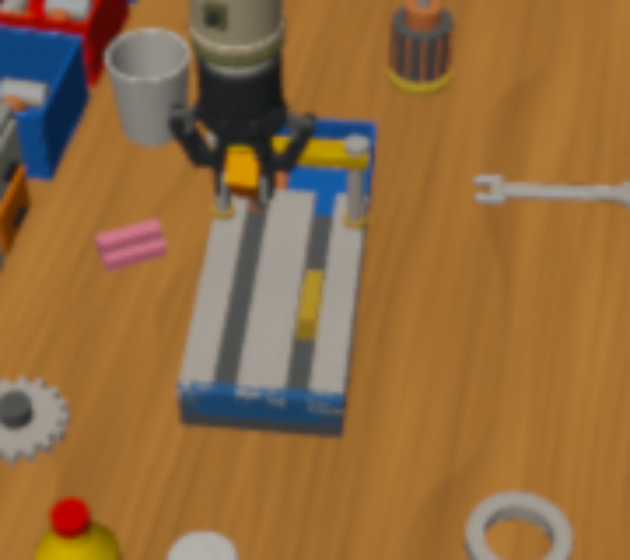

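>>> {"op": "jog_arm", "data": {
  "plan": [
    [[0, 0, 0.4], 0],
    [[0, 0, 0.8], 0],
    [[0, 0, 0.8], 0],
    [[0, 0, 0.8], 0],
    [[0, 0, -2], 0],
    [[0, 0, -5], 0],
    [[0, 0, -9], 0],
    [[0, 0, -13], 0],
    [[0, 0, -17], 0],
    [[-3, 0, -19], 0],
    [[-7, 0, -20], 0],
    [[-10, 0, -20], 0],
    [[-10, 0, -20], 0],
    [[-10, 0, -20], 0]
  ]
}}

```text
clock: 17.45
eef_pos: [0.5734, 0.1876, 0.232]
tool_rot: [[0.001, 0.995, 0.097], [-0.001, 0.097, -0.995], [-1.0, 0.001, 0.001]]
wrist_force: [0.7, -1.1, -4.2]
grip_width: 0.0292
```

```bash
python3 - <<'E'
from h import *
p,d,i=cap('side','s12'); cv2.imwrite('pics/c_s12.png',cv2.resize(p[110:270,170:350],None,fx=3.5,fy=3.5))
p,d,i=cap('top','t12'); cv2.imwrite('pics/c_t12.png',cv2.resize(p[110:250,130:360],None,fx=3.4,fy=3.4))
E
python3 lean.py s12
python3 pp.py "-190,-33,0.23,5.6,3;-175,-33,0.132,5.6,4"
```

```text
s12 159 63 centre plate [-177.3   31.7  283.4] normal plate [-0.731 -0.047  0.681] angle 47.0
t 17.55 pos [0.5727 0.1873 0.2305] az 5.59 w 0.0291 F [-0.9  0.3 -3. ] j [ -7.  28. -25. 107.  15.  48. -33.]
7 [[[0.02, -2.16, -0.86], -0.0], [[0.04, -4.33, -1.72], -0.0], [[0.06, -6.49, -2.58], -0.0], [[2.51, -6.48, -2.2], -0.0], [[4.96, -6.48, -1.83], -0.0], [[7.41, -6.47, -1.45], -0.0], [[9.86, -6.47, -1.08], -0.0]]
plate xy now [-164.3   31.9]
```

View pics/c_t12.png

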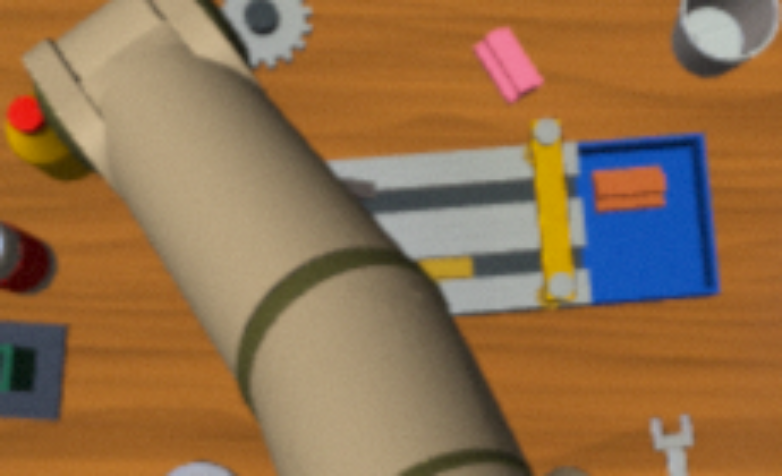

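View pics/c_s12.png

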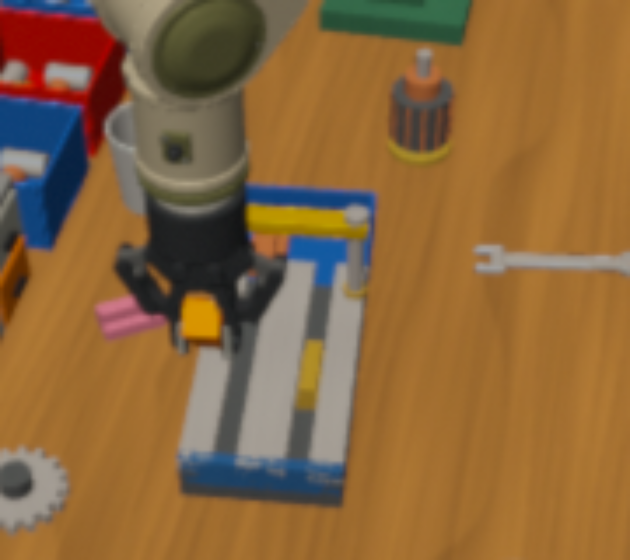

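>>> {"op": "jog_arm", "data": {
  "plan": [
    [[0, -2.2, -0.5], 0],
    [[0, -4.4, -0.8], 0],
    [[0, -6.5, -0.8], 0],
    [[2, -6.5, -0.8], 0],
    [[5, -6.5, -0.8], 0],
    [[7.5, -6.5, -0.8], 0],
    [[9, -6.5, -0.8], 0],
    [[9.7, -6.5, -0.8], 0],
    [[9.7, -6.5, -0.8], 0],
    [[9.7, -6.5, -0.8], 0]
  ]
}}

```text
clock: 18.55
eef_pos: [0.5079, 0.19, 0.1348]
tool_rot: [[-0.0, 0.995, 0.098], [-0.0, 0.098, -0.995], [-1.0, -0.0, 0.0]]
wrist_force: [0.6, 0.1, -2.3]
grip_width: 0.0288
```

```bash
python3 - <<'E'
from h import *
p,d,i=cap('side','s13'); cv2.imwrite('pics/c_s13.png',cv2.resize(p[110:270,170:350],None,fx=3.5,fy=3.5))
E
python3 pp.py "-60,-33,0.132,5.6,1;40,-33,0.132,5.6,1"
```

```text
t 18.6 pos [0.5081 0.1901 0.1352] az 5.63 w 0.029 F [-0.4 -0.6 -2. ] j [-11.  31. -21. 120.  20.  33. -42.]
2 [[[0.32, -0.09, 11.34], 0.0], [[0.32, -0.09, 21.34], 0.0]]
plate xy now [-173.4  -32.2]
```

View pics/c_s13.png

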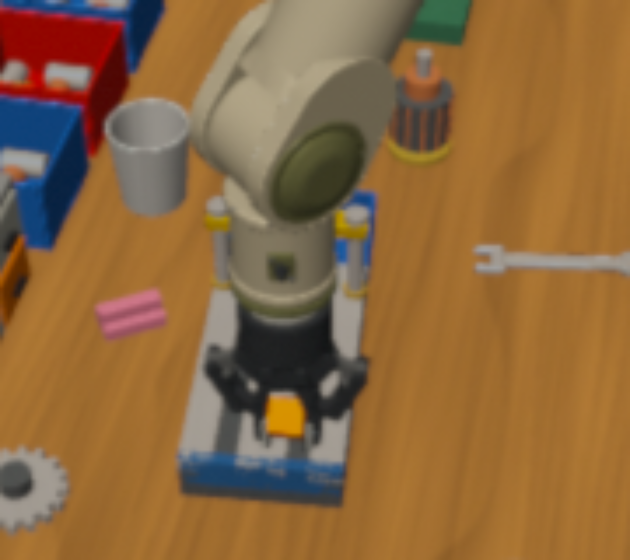

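>>> {"op": "jog_arm", "data": {
  "plan": [
    [[0.2, -0.1, 1], 0],
    [[0.3, -0.1, 2], 0],
    [[0.3, -0.1, 3.2], 0],
    [[0.3, -0.1, 4.4], 0],
    [[0.3, -0.1, 5.6], 0],
    [[0.3, -0.1, 6.8], 0],
    [[0.3, -0.1, 8], 0],
    [[0.3, -0.1, 9.2], 0],
    [[0.3, -0.1, 10.4], 0],
    [[0.3, -0.1, 11.5], 0]
  ]
}}

```text
clock: 19.6
eef_pos: [0.5181, 0.0744, 0.1317]
tool_rot: [[-0.0, 0.995, 0.098], [-0.0, 0.098, -0.995], [-1.0, -0.0, 0.0]]
wrist_force: [0.2, 2.3, -2.6]
grip_width: 0.029
```

```bash
python3 - <<'E'
from h import *
p,d,i=cap('side','s14'); cv2.imwrite('pics/c_s14.png',cv2.resize(p[110:270,170:350],None,fx=3.5,fy=3.5))
E
python3 lean.py s14; python3 pp.py "42,-33,0.132,5.6,1"
```

```text
s14 120 42 centre plate [-72.7 -33.7 183.4] normal plate [-0.442  0.052  0.895] angle 26.3
t 19.65 pos [0.5181 0.0721 0.1316] az 5.51 w 0.0286 F [-0.1 -1.6 -3.2] j [  1.  30. -22. 122.  21.  31. -31.]
1 [[[-0.03, 0.09, 9.7], -0.1]]
plate xy now [-55.  -33.7]
```

View pics/c_s14.png

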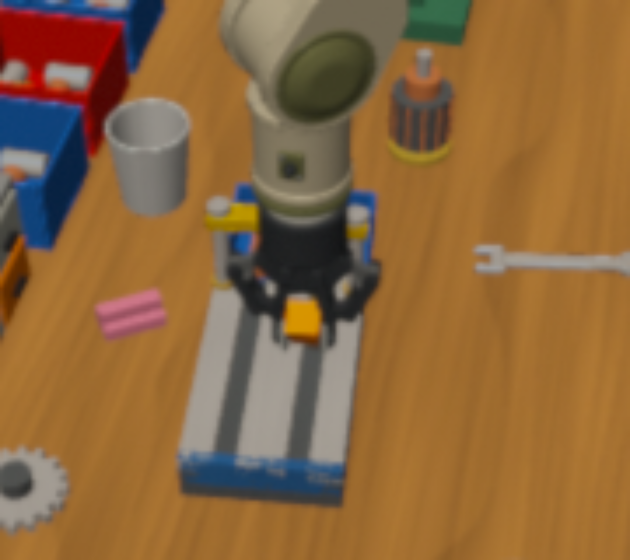

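>>> {"op": "jog_arm", "data": {
  "plan": [
    [[-0.1, 0.05, 1.2], 0],
    [[-0.1, 0.05, 2.4], 0],
    [[-0.1, 0.05, 3.6], 0],
    [[-0.1, 0.05, 4.8], 0],
    [[-0.1, 0.05, 6], 0],
    [[-0.1, 0.05, 7.2], 0],
    [[-0.1, 0.05, 8.2], 0],
    [[-0.1, 0.05, 9], 0],
    [[-0.1, 0.05, 9.7], 0],
    [[-0.1, 0.05, 9.7], 0],
    [[-0.1, 0.05, 9.7], 0],
    [[-0.1, 0.05, 7], 0],
    [[-0.1, 0.05, 3], 0],
    [[-0.1, 0.05, -1], 0],
    [[-0.1, 0.05, -5], 0],
    [[-0.1, 0.05, -9], 0],
    [[-3, 0.05, -11], 0],
    [[-7, 0.05, -12], 0],
    [[-10, 0.05, -12], 0],
    [[-10, 0.05, -12], 0]
  ]
}}

```text
clock: 21.65
eef_pos: [0.508, 0.1971, 0.2356]
tool_rot: [[0.006, 0.995, 0.1], [0.003, 0.1, -0.995], [-1.0, 0.006, -0.002]]
wrist_force: [0.4, 0.2, -3.6]
grip_width: 0.0286
```

```bash
python3 - <<'E'
from h import *
p,d,i=cap('side','s15'); cv2.imwrite('pics/c_s15.png',cv2.resize(p[110:270,170:350],None,fx=3.5,fy=3.5))
p,d,i=cap('top','t15'); cv2.imwrite('pics/c_t15.png',cv2.resize(p[110:250,130:360],None,fx=3.4,fy=3.4))
E
python3 lean.py s15
python3 pp.py "_,_,_,_,1"
```

```text
s15 144 60 centre plate [-196.9  -34.   286.6] normal plate [-0.678 -0.036  0.734] angle 42.7
t 21.75 pos [0.5066 0.1951 0.232 ] az 5.66 w 0.0286 F [-0.2  0.4 -2.8] j [ -8.  24. -26. 114.  14.  45. -37.]
1 [[[0.0, 0.0, 0.0], -0.0]]
plate xy now [-178.5  -33.1]
```

View pics/c_t15.png

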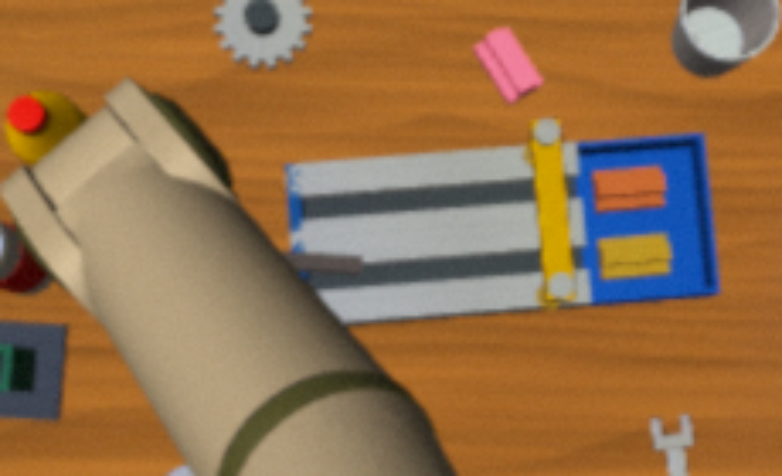

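View pics/c_s15.png

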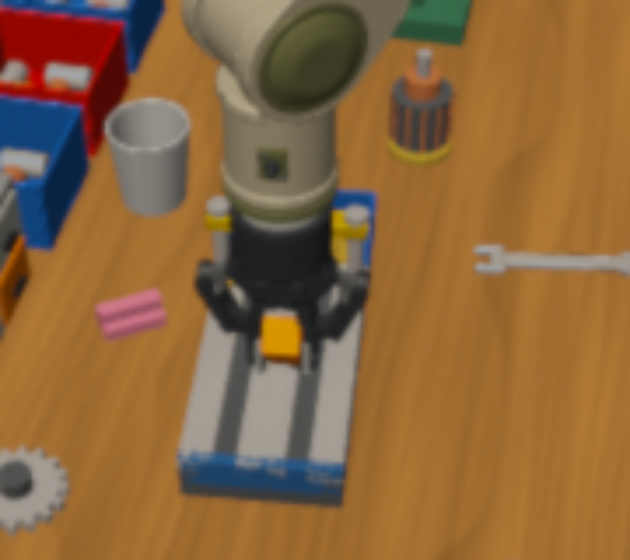

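>>> {"op": "jog_arm", "data": {
  "plan": [
    [[0, 0.8, -3], 0],
    [[0, 1.6, -6], 0],
    [[0, 2.3, -8.3], 0],
    [[3, 2.3, -8.3], 0],
    [[6, 2.3, -8.3], 0],
    [[9, 2.3, -8.3], 0],
    [[10.5, 2.3, -8.3], 0],
    [[10.8, 2.3, -8.3], 0],
    [[10.8, 2.3, -8.3], 0],
    [[10.8, 2.3, -8.3], 0]
  ]
}}

```text
clock: 22.75
eef_pos: [0.5217, 0.28, 0.124]
tool_rot: [[0.0, 0.995, 0.098], [0.0, 0.098, -0.995], [-1.0, 0.0, -0.0]]
wrist_force: [-0.1, 0.1, -2.3]
grip_width: 0.0289
```

```bash
python3 - <<'E'
from h import *
p,d,i=cap('side','s16'); cv2.imwrite('pics/c_s16.png',cv2.resize(p[170:330,170:350],None,fx=3.5,fy=3.5))
p,d,i=cap('top','t16'); cv2.imwrite('pics/c_t16.png',cv2.resize(p[110:250,100:330],None,fx=3.4,fy=3.4))
E
python3 lean.py s16
python3 pp.py "-247.3,-10,.124,5.6,1;-222.6,-10,.143,5.6,1;-197.3,-10,.156,5.6,1;-170.2,-10,.1646,5.6,1;-142,-10,.168,5.6,1"
```

```text
s16 138 53 centre plate [-277.9  -13.3  174.9] normal plate [-0.67  -0.082  0.738] angle 42.3
t 22.85 pos [0.522  0.28   0.1246] az 5.62 w 0.0285 F [-0.7 -0.1 -3.8] j [-19.  35. -22. 114.  21.  35. -49.]
5 [[[0.06, -0.05, 1.42], 0.0], [[-1.84, -0.05, 3.88], 0.0], [[-3.14, -0.04, 6.42], 0.0], [[-4.0, -0.05, 9.13], 0.0], [[-4.35, -0.04, 11.95], 0.0]]
plate xy now [-261.5   -9.6]
```

View pics/c_s16.png

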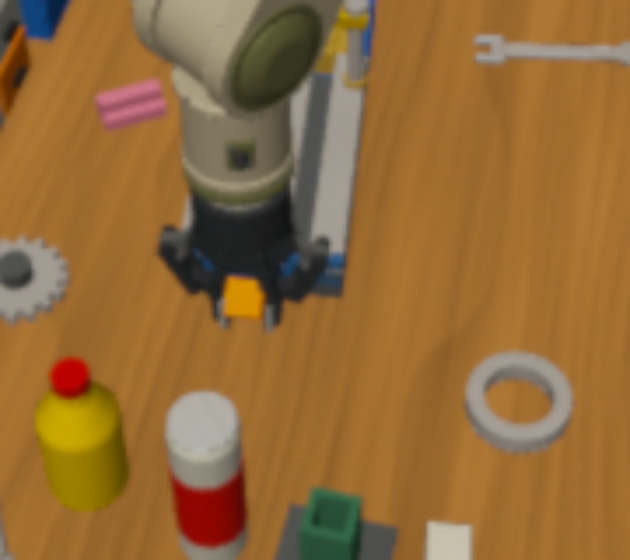

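View pics/c_t16.png

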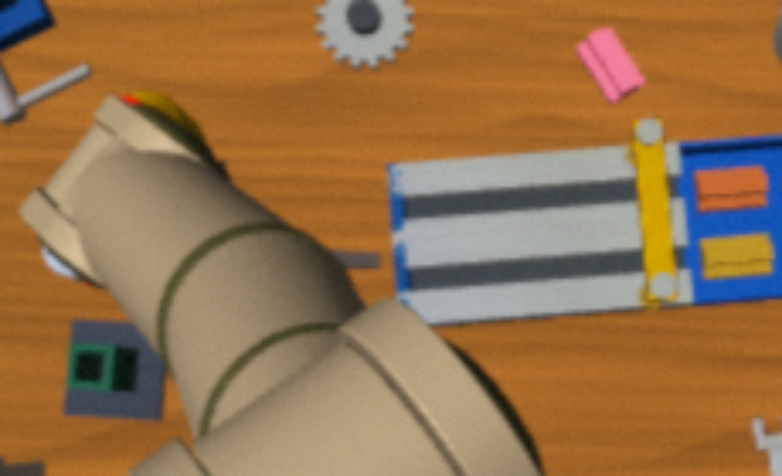

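>>> {"op": "jog_arm", "data": {
  "plan": [
    [[0.05, 0, 0.7], 0],
    [[0, 0, 1.4], 0],
    [[-0.6, 0, 2.1], 0],
    [[-1.2, 0, 3], 0],
    [[-1.8, 0, 3.9], 0],
    [[-2.3, 0, 4.7], 0],
    [[-2.7, 0, 5.5], 0],
    [[-3.15, 0, 6.4], 0],
    [[-3.5, 0, 7.3], 0],
    [[-3.8, 0, 8.2], 0],
    [[-4, 0, 9.1], 0],
    [[-4.2, 0, 10], 0],
    [[-4.3, 0, 11], 0],
    [[-4.35, 0, 11.7], 0],
    [[-4.35, 0, 12], 0],
    [[-4.35, 0, 12.1], 0],
    [[-4.35, 0, 12.1], 0]
  ],
  "grip_force": 20
}}

```text
clock: 24.55
eef_pos: [0.5336, 0.1599, 0.1679]
tool_rot: [[0.001, 0.995, 0.098], [0.001, 0.098, -0.995], [-1.0, 0.001, -0.001]]
wrist_force: [-1.4, 7.0, 1.1]
grip_width: 0.0289
```

```bash
python3 - <<'E'
from h import *
p,d,i=cap('side','s17'); cv2.imwrite('pics/c_s17.png',cv2.resize(p[130:290,170:350],None,fx=3.5,fy=3.5))
p,d,i=cap('wrist','w17')
E
python3 lean.py s17
python3 pp.py "-142,-10,.168,5.6,1"
```

```text
s17 251 107 centre plate [-154.1   -9.   188.9] normal plate [-1.     0.005  0.003] angle 89.8
t 24.65 pos [0.5336 0.16   0.1679] az 5.65 w 0.0289 F [-1.5  5.8  0.3] j [ -5.  29. -24. 116.  19.  38. -36.]
1 [[[-0.01, -0.03, -0.11], 0.1]]
plate xy now [-140.9   -9.7]
```

View pics/c_s17.png

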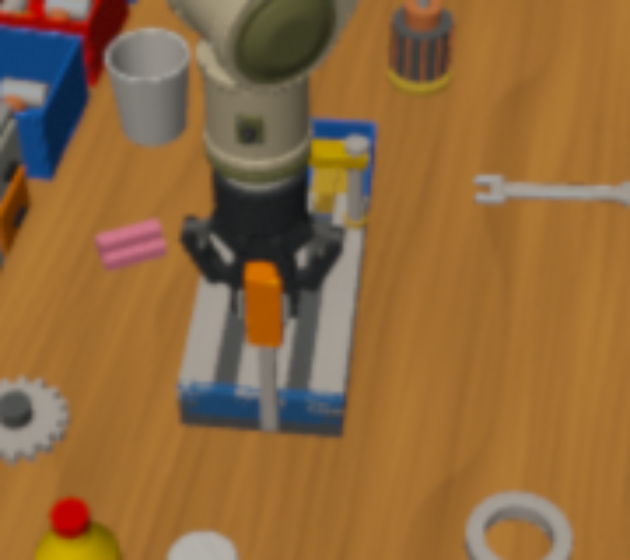

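View pics/w17.png

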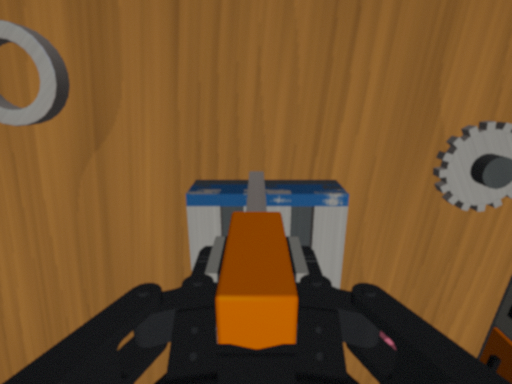

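>>> {"op": "jog_arm", "data": {
  "plan": [
    [[0, 0, 0], 0],
    [[0, 0, 0], 0],
    [[0, 0, -0.3], 0],
    [[-2, 0, -0.6], 0],
    [[-6, 0, -0.6], 0],
    [[-10, 0, -0.6], 0],
    [[-14, 0, -0.6], 0],
    [[-17, 0, -0.6], 0],
    [[-17, 0, -0.6], 0],
    [[-17, 0, -0.6], 0]
  ],
  "grip_force": 60
}}

```text
clock: 25.65
eef_pos: [0.5325, 0.1637, 0.337]
tool_rot: [[-0.0, 0.995, 0.097], [-0.002, 0.097, -0.995], [-1.0, -0.0, 0.002]]
wrist_force: [-0.2, 0.2, -3.6]
grip_width: 0.0296
```

```bash
python3 plan.py "0.425,0.4145,0.34,87.9,10"
```

```text
t 25.65 pos [0.5325 0.1637 0.337 ] az 5.55 w 0.0296 F [-0.2  0.2 -3.6] j [ -1.  19. -29. 105.  11.  59. -29.]
10 [[[-0.03, -0.83, -2.6], -8.2], [[-0.07, -1.65, -5.2], -16.5], [[-0.1, -2.48, -7.8], -24.7], [[-0.14, -3.31, -10.4], -32.9], [[-0.17, -4.14, -13.0], -41.2], [[-0.21, -4.96, -15.6], -49.4], [[-0.24, -5.79, -18.2], -57.6], [[-0.28, -6.62, -20.8], -65.9], [[-0.31, -7.45, -23.4], -74.1], [[-0.35, -8.27, -26.0], -82.3]]
```

>>> {"op": "jog_arm", "data": {
  "plan": [
    [[0, -0.8, -2.6], -8.2],
    [[0, -1.7, -5.2], -16.5],
    [[0, -2.5, -7.8], -24.7],
    [[0, -3.3, -10.4], -33],
    [[0, -4.1, -13], -41.2],
    [[0, -5, -15.6], -49.4],
    [[0, -5.8, -18.2], -57.6],
    [[0, -6.6, -20.8], -65.9],
    [[0, -7.4, -23.4], -74],
    [[0, -8.3, -26], -82.3],
    [[3, -8.3, -26], -82.3],
    [[5.7, -8.3, -26], -82.3],
    [[5.7, -8.3, -26], -82.3],
    [[5.7, -8.3, -26], -82.3],
    [[5.7, -8.3, -26], -82.3]
  ]
}}

```text
clock: 27.15
eef_pos: [0.425, 0.4162, 0.281]
tool_rot: [[0.0, 0.036, 0.999], [0.0, 0.999, -0.036], [-1.0, 0.0, 0.0]]
wrist_force: [-0.2, -0.0, -2.6]
grip_width: 0.0287
```

```bash
python3 - <<'E'
from h import *
p,d,i=cap('side','s18'); cv2.imwrite('pics/c_s18.png',cv2.resize(p[220:384,170:350],None,fx=3.5,fy=3.5))
p,d,i=cap('wrist','w18')
W=cloud(d,i['mtx'],i['position'],i['attitude']).reshape(-1,3); H=cv2.cvtColor(p,cv2.COLOR_BGR2HSV).reshape(-1,3)
g=np.all((W>[.33,.3,.0])&(W<[.52,.52,.23]),axis=1)
m=(H[:,0]>35)&(H[:,0]<90)&(H[:,1]>70)&g&(W[:,2]>.076)&(W[:,2]<.1)
print('rim',m.sum(),m.any() and cv2.minAreaRect((W[m][:,:2]*1000).astype(np.float32)))
f=(H[:,2]<120)&(H[:,0]>95)&(H[:,0]<130)&g&(W[:,2]<.02)
print('foot',f.sum(),cv2.minAreaRect((W[f][:,:2]*1000).astype(np.float32)))
E
python3 plan.py "0.425,0.4145,0.28,87.9,1"
```

```text
rim 639 ((425.2328186035156, 414.78521728515625), (39.97848129272461, 39.47954559326172), 88.24520874023438)
foot 479 ((424.829345703125, 414.4185791015625), (85.58418273925781, 85.27454376220703), 87.40999603271484)
t 27.25 pos [0.4251 0.4163 0.2814] az 87.91 w 0.029 F [ 0.  -0.2 -2.2] j [-17.  29. -49. 104.  26.  58.  12.]
1 [[[0.14, -0.18, 0.0], 0.0]]
```

View pics/w18.png

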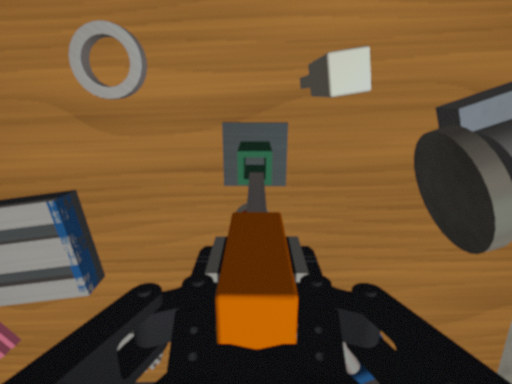

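View pics/c_s18.png

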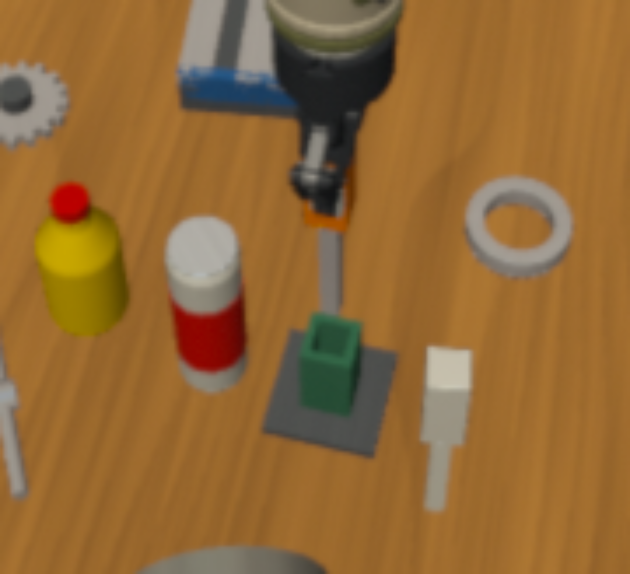

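>>> {"op": "jog_arm", "data": {
  "plan": [
    [[1.5, -0.15, 0], 0],
    [[3, -0.15, 0], 0],
    [[4.5, -0.15, 0], 0],
    [[5.2, -0.15, 0], 0],
    [[6, -0.15, 0], 0],
    [[6.8, -0.15, 0], 0],
    [[7.6, -0.15, 0], 0],
    [[7.6, -0.15, 0], 0]
  ]
}}

```text
clock: 28.05
eef_pos: [0.4244, 0.414, 0.2031]
tool_rot: [[-0.001, 0.036, 0.999], [-0.001, 0.999, -0.036], [-1.0, -0.001, -0.001]]
wrist_force: [0.2, -0.6, -3.8]
grip_width: 0.0287
```

```bash
python3 - <<'E'
from h import *
p,d,i=cap('side','s19'); cv2.imwrite('pics/c_s19.png',cv2.resize(p[220:384,170:350],None,fx=3.5,fy=3.5))
p,d,i=cap('wrist','w19'); cv2.imwrite('pics/c_w19.png',cv2.resize(p[60:280,160:360],None,fx=2.7,fy=2.7))
E
python3 plan.py "0.425,0.4145,0.1535,87.9,1"
```

```text
t 28.15 pos [0.4246 0.4146 0.2043] az 87.94 w 0.0286 F [ 0.3  0.1 -2.8] j [-19.  34. -46. 109.  31.  50.   7.]
1 [[[5.08, -0.01, 0.04], 0.0]]
```

View pics/c_w19.png

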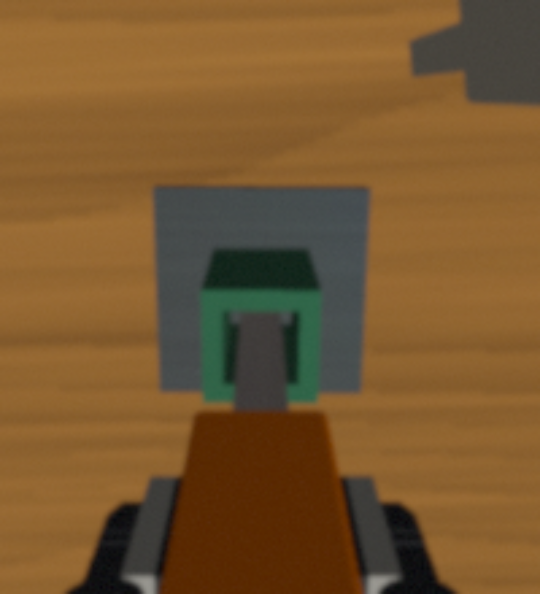

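View pics/c_s19.png

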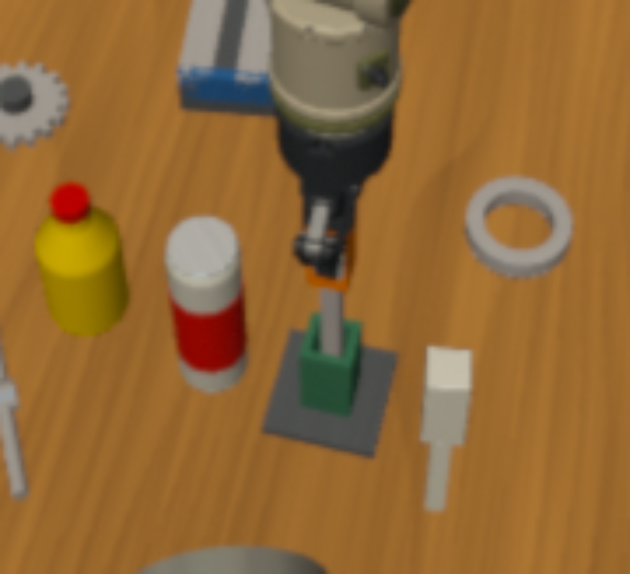

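Centred in the pocket; lower the rest slowly.

>>> {"op": "jog_arm", "data": {
  "plan": [
    [[1, 0, 0], 0],
    [[2, 0, 0], 0],
    [[3, 0, 0], 0],
    [[3.8, 0, 0], 0],
    [[4.3, 0, 0], 0],
    [[4.6, 0, 0], 0],
    [[4.8, 0, 0], 0],
    [[4.9, 0, 0], 0],
    [[4.9, 0, 0], 0]
  ]
}}

```text
clock: 29.05
eef_pos: [0.4247, 0.4145, 0.1554]
tool_rot: [[0.0, 0.036, 0.999], [0.0, 0.999, -0.036], [-1.0, 0.0, 0.0]]
wrist_force: [-0.9, -0.5, -2.9]
grip_width: 0.0288
```

```bash
python3 - <<'E'
from h import *
p,d,i=cap('side','s20'); cv2.imwrite('pics/c_s20.png',cv2.resize(p[220:384,170:350],None,fx=3.5,fy=3.5))
E
python3 plan.py "_,_,_,_,1"
```

```text
t 29.1 pos [0.4247 0.4146 0.1555] az 87.93 w 0.0287 F [ 0.5 -0.2 -2. ] j [-21.  37. -43. 111.  35.  46.   4.]
1 [[[0.0, 0.0, 0.0], -0.0]]
```

View pics/c_s20.png

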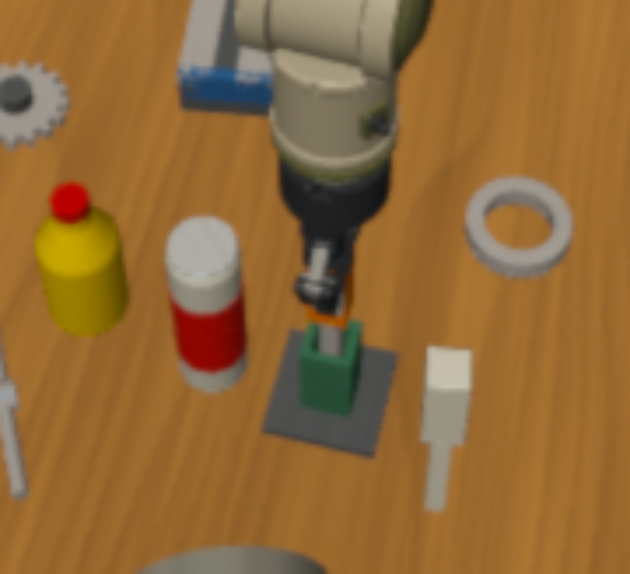

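>>> {"op": "jog_arm", "data": {
  "plan": [
    [[0.1, 0, 0], 0],
    [[0.2, 0, 0], 0],
    [[0.3, 0, 0], 0],
    [[0.3, 0, 0], 0]
  ],
  "grip_force": 30
}}

```text
clock: 29.5
eef_pos: [0.425, 0.415, 0.1543]
tool_rot: [[0.002, 0.036, 0.999], [0.0, 0.999, -0.036], [-1.0, 0.001, 0.002]]
wrist_force: [-1.9, -4.1, 16.5]
grip_width: 0.0286
```

>>> {"op": "jog_arm", "data": {
  "plan": [
    [[-0.15, 0, 0], 0],
    [[-0.15, 0, 0], 0],
    [[-0.15, 0, 0], 0],
    [[-0.15, 0, 0], 0],
    [[-0.15, 0, 0], 0],
    [[-0.15, 0, 0], 0],
    [[-0.15, 0, 0], 0],
    [[-0.15, 0, 0], 0]
  ],
  "fingers": 1
}}

```text
clock: 30.3
eef_pos: [0.4246, 0.4144, 0.1537]
tool_rot: [[-0.0, 0.036, 0.999], [-0.0, 0.999, -0.036], [-1.0, -0.0, -0.0]]
wrist_force: [-0.5, 0.2, -0.2]
grip_width: 0.0853
```

>>> {"op": "jog_arm", "data": {
  "plan": [
    [[-1.5, 0, 0], 0],
    [[-4, 0, 0], 0],
    [[-8, 0, 0], 0],
    [[-12, 0, 0], 0],
    [[-16, 0, 0], 0],
    [[-20, 0, 0], 0],
    [[-20, 0, 0], 0],
    [[-20, 0, -4], 0],
    [[-20, 0, -8], 0],
    [[-20, 0, -8], 0]
  ]
}}

```text
clock: 31.3
eef_pos: [0.339, 0.418, 0.3551]
tool_rot: [[0.0, 0.029, 1.0], [0.0, 1.0, -0.029], [-1.0, 0.0, 0.0]]
wrist_force: [0.5, -0.4, 1.2]
grip_width: 0.0855
```

```bash
python3 - <<'E'
from h import *
p,d,i=cap('side','s21'); cv2.imwrite('pics/c_s21.png',cv2.resize(p[140:384,130:350],None,fx=2.4,fy=2.4))
p,d,i=cap('top','t21'); cv2.imwrite('pics/t21b.png',p)
p,d,i=cap('wrist','w21')
W=cloud(d,i['mtx'],i['position'],i['attitude']).reshape(-1,3); H=cv2.cvtColor(p,cv2.COLOR_BGR2HSV).reshape(-1,3)
g=np.all((W>[.33,.3,.0])&(W<[.52,.52,.25]),axis=1); o=(H[:,0]<18)&(H[:,1]>150)&g&(W[:,2]>.19)
print('htop',o.sum(),o.any() and cv2.minAreaRect((W[o][:,:2]*1000).astype(np.float32)),np.median(W[o][:,2]))
E
python3 plan.py "_,_,_,_,1"
```

```text
htop 848 ((426.1047058105469, 414.70684814453125), (29.822872161865234, 30.78221321105957), 88.22698211669922) 0.2067776725666269
t 31.45 pos [0.345  0.4172 0.3542] az 87.95 w 0.0853 F [-0.1  0.3 -0.6] j [-17.  21. -53. 105.  19.  63.  11.]
1 [[[0.0, 0.0, 0.0], -0.0]]
```

View pics/c_s21.png

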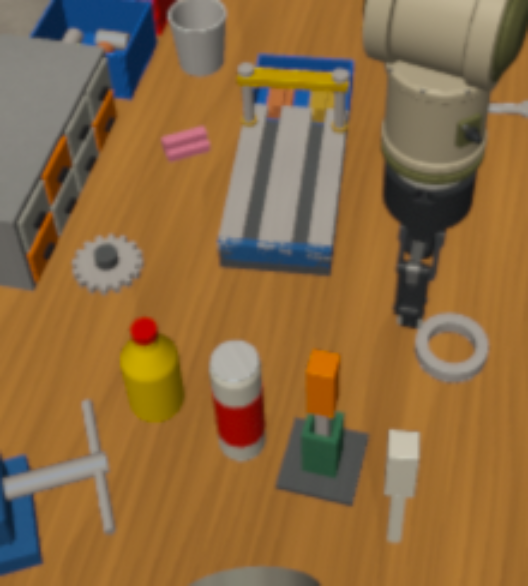

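View pics/t21b.png

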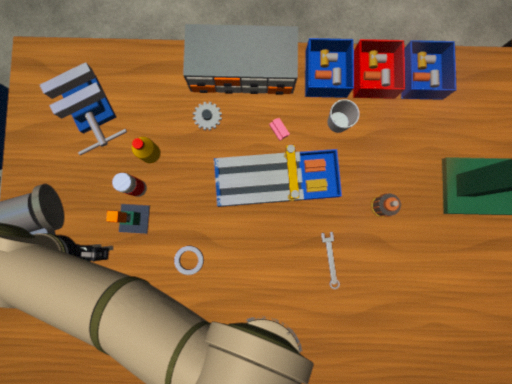

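View pics/w21.png

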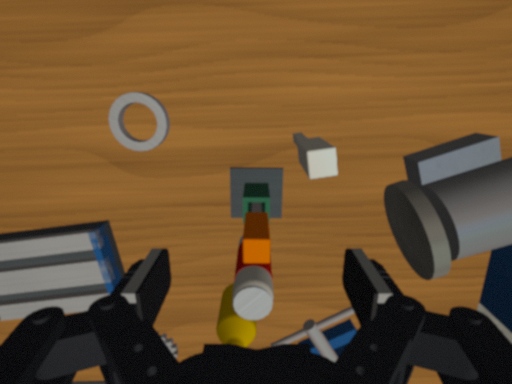

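```bash
python3 - <<'E'
from h import *
z=np.load('pics/t21.npz'); W=cloud(z['d'],z['K'],z['t'],z['R']); print(W[240,[5,20,30,60,80]].round(2).tolist())
s=observe(); print(np.round(s['qd'],2))
print(job.close_job(), observe()['clock'])
E
```

```text
[[0.37, 0.37, 0.75], [0.37, 0.36, 0.74], [0.37, 0.35, 0.71], [0.37, 0.39, 0.55], [0.35, 0.58, 0.0]]
[ 0.47  0.96  0.86 -0.57  0.09 -0.05 -0.08]
the job is handed in; nothing more can be done
the job is handed in; nothing more can be done
```

The job is done and handed in: both offcuts are in the blue tray, and the orange scraper is back in its green holster and released. The clock was about 31.5 s, against the 72 s limit.

- **Leaning the scraper:** I gripped it lightly by the handle and tilted it to about 41° against the slot's end block. I then tightened the grip and pushed the copper out first, then the brass, from under the clamp bar.
- **Returning it:** I set it upright against the plate's rear face, lowered it into the holster until it touched the floor, and let go.

**Last checks:**
- The top and side pictures show both offcuts lying in the tray.
- The handle top measures 0.207 m high at (0.426, 0.415), with the holster at (0.425, 0.415), so the scraper stands straight.
- In the last pictures the can, bottle, bearing, gear, tin, wrench, rotor, the white look-alike and the pink piece look unmoved.
- The arm is clear and the gripper is open with no load on it.

**Disagreements and highest forces:**
- Lean angles read from the small end of the handle scattered between 26° and 47° during the pushes. I relied on the position of the tip instead.
- The largest wrist force I read after any move was about 17 N, when the scraper touched the holster floor. While pushing the copper the tip seemed to press lightly on the slot floor, at about 6 N.

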